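Press a cemented heel in a two-station lever-valve press

TASK

Set the loose heel block on the empty steel anvil of the bench press and slide it fully home under the pressing foot, flat face against the back fence. Then push the ball-topped valve lever towards that side until the foot bears firmly on the heel with its spring about half compressed (never squeezed solid), hold it there for at least three seconds, and let the lever spring back to the middle so that the foot lifts, leaving the heel in place. Do not bring the other foot down, and leave the last in the other station and the jar, tin and spool on the bench alone.

Things in the scene. Friction and masses are not known exactly. Their poses are not given: they have to be found in the camera images.
- press: Fixed grey two-station bench press, 250 deep x 340 wide x 340 high. Origin: centre of its underside; x points to its back (away from the robot), y to its left, z up; yaw -0.1 to 0.3 rad. The two vertical pressing axes stand at x = 0, y = +110 mm (left station) and y = -110 mm (right). Over each hangs an air cylinder, 62 mm across, its lower end 218 mm above the bench, on an arm from behind.
- anvil: Empty steel anvil plate, fixed, in the left or the right station (varies). Origin: on its top face, on the pressing axis; axes as the press's; 89 to 97 mm above the bench. Top face: x -123 to +42, y -47 to +47 mm. A heel is home with its flat face on the fence and between the cheeks, its centre on the axis. To reach in there from the front, lean the gripper back towards the robot by 20 to 40 degrees.
- anvil_fence (a point): Foot of the anvil's back fence, at the middle of its front face: x = +33 mm on the anvil; fence 16 mm high, 82 mm wide. Two cheeks 12 mm high, with faces at y = -34 and +34 mm, run forward from it to x = -15 mm and flare outwards to x = -35 mm.
- anvil_front (a point): Point on the anvil's top face at x = -85 mm, y = 0 on the anvil: middle of the bare front part, 80 mm deep, where a heel can be set down before it is slid in.
- heel_center (a point): Centre (half-way up) of the loose stacked-leather heel block with a black top, 62 wide x 66 long x 24 mm high, about 50 g, lying by itself on the open bench, front right. Its y axis points at its flat face, 33 mm off; the other end is rounded, also 33 mm off. Grasp the near parallel long sides, about 60 mm apart along its x. At the start its flat face looks away from the robot within 0.5 rad.
- heel_flat (a point): Middle of the heel block's flat face, 12 mm above its underside; axes as for heel_center. The heel fits between the cheeks with 3 mm to spare on each side when its y axis lies along the anvil's x axis.
- heel: The same heel block; origin: centre of its underside.
- lever (a joint): Valve lever, upright at the front of the press between the stations. 0 = upright; positive leans to the press's left (+y) and lowers the left foot, negative leans right and lowers the right foot; range -0.45 to +0.45 rad. A spring (1.5 N m/rad) brings it back to 0 when let go. The rod on that side comes down 8.9 mm per 0.1 rad (40 mm at the end stop) while the other rises as much.
- lever_knob (a point): Centre of the lever's black ball knob, 34 mm in diameter, 215 mm above the bench, 115 mm from the hinge; moves with the lever. The sideways push at the knob grows to about 2.5 to 4 N until the foot meets the heel, jumps there by about 3 N and reaches about 12 to 13 N with the foot's spring half compressed. Pushed to its end stop the lever squeezes the spring solid.
- lever_hinge (a point): Point on the lever's hinge axis below the knob, 100 mm above the bench, at x = -100 mm, y = 0 on the press, fixed. The hinge axis runs along the press's x axis. Below it stands the valve block, 52 x 66 mm, its top 100 mm above the bench.
- left_ram (a joint): Travel of the left piston rod, m: 0 = at rest (lever upright), +0.040 = fully down, -0.040 = fully up. The foot rides on it until it meets the work.
- right_ram (a joint): Travel of the right piston rod, likewise.
- left_foot: Left pressing foot, a steel-backed rubber disc 44 mm in diameter on a spring plunger below the left rod. Origin: centre of its underside, 138 mm above the bench at rest, so 16 to 25 mm above a heel on the anvil. Its spring is preloaded to 4 N, adds 1 N per mm and is solid after 14 mm: about 11 N half compressed, 18 N solid. Compression = rod travel less the way the foot has come down.
- right_foot: Right pressing foot, the same below the right rod.
- last_center (a point): Centre of the wooden shoe last, 71 x 240 x 77 mm, about 0.45 kg, that lies toe-in on a low saddle in the other station: leave it alone.
- cement_jar: Amber cement jar, 64 mm in diameter, 99 mm high, bystander to the right of the press; origin: centre of its underside.
- wax_tin: White round tin, 76 mm in diameter, 52 mm high, bystander; origin: centre of its underside.
- thread_spool: Spool of brown thread, 44 mm in diameter, 60 mm high, bystander beside the cement jar; origin: centre of its underside.
Mind the look-alikes: they are no part of the job. Of the things that look like the heel, the larger one is meant.

How it is judged:
By the outcome, as a careful person would: the job done as asked, in the order asked, and still so for the second after the job is handed in, with the robot touching nothing.
It also fails if it takes over 72 s, if anything falls off the work surface, if the arm or the gripper's body presses on something with over 40 N, if the wrist force passes 120 N, or if a joint passes its speed limit or range.

ROBOT

A 7-joint arm with a two-finger parallel gripper is mounted at the origin on a cart in front of the work surface, level with it; the furniture and walls round the work are solid. World frame = base frame: x ahead of the robot, y to its left, z up, the work surface at z = 0. Lengths are in mm, angles in rad, forces in N, time in s.
With the tool pointing down it reaches from about 400 to 875 mm from the base axis. Payload 4.4 kg.
Tool frame: the origin (TCP) lies at the very end of the fingers, on their centre line; the grasp point (between the pads) lies 19 mm behind it; z points along the fingers, y is the line along which they close (so a half turn about z gives the same grasp; the last joint's range is limited). The gripper opens to 85 mm and grips with 20 to 120 N. Pads are 22 mm wide; open, the fingers measure 114 mm over their backs; the gripper's body (76 mm by 85 mm) begins 54 mm behind the grasp point. The pads swing forward as they close: fully open they stand 13 mm farther back than shut.
Start: joints at [-1.238, 0.628, 0.038, 1.517, -0.027, 0.996, -0.02], TCP at [252.381, 599.017, 231.313] pointing down, gripper open.
Joint ranges: [-3.06, 3.06], [-0.37, 2.12], [-1.25, 1.32], [0.18, 2.47], [-1.1, 4.24], [0.23, 1.98], [-2.94, 2.94]. Speed limits (rad/s): [2.57, 2.57, 3.14, 3.14, 3.14, 3.14, 3.14].

INTERFACE

Orientations are given as [roll, pitch, yaw] about the fixed x, y, z axes, in that order (R = Rz(yaw) Ry(pitch) Rx(roll)).
In Python, from cell import ctrl gives the robot as it stands.
- The arm moves only by the tool jog_arm, never from a script. Its argument "plan" is a list of rows, each an object of numbers: "tx", "ty", "tz": the shift along the tool's x, y, z as a fraction of full scale; "wx", "wy", "wz": the turn, a rotation vector about the tool's x, y, z as a fraction of full scale; "claw": the closure, from 0 (fully open) to 1 (shut). In form: [{"tx": .., "ty": .., "tz": .., "wx": .., "wy": .., "wz": .., "claw": ..}, ...]. A call has 1 to 12 rows; each row is the pose to reach, as a shift and turn from the pose commanded when the call began, along the tool's axes at that moment; what a row does not reach only later rows make up. Full scale, the value 1, is 300 mm for a shift and 90 degrees for a turn. A row lasts 1/10 s, in which the tool goes at most 50 mm and 8.59 degrees, less where a joint would pass 70% of its speed; a pose out of reach is approached as far as the arm can. A call with a number of a shift or a turn outside -1 to 1 is refused whole. A call with a gripper value outside its range is refused whole. The fingers move at their own pace and stop on an object; the grip force is fixed at half the most. Time passes only in rows, so rows that repeat a pose let the fingers close. It gives the time, the measured TCP pose, the force, the opening and the grip force at its end, in the units of the state.
- ctrl.read_state(): the state, without advancing time (a new reading comes with each control period).
- ctrl.get_image(name): name is "scene" or "top" or "wrist"; returns a dict with "img" (480x640x3 uint8, red, green, blue), "depth" (480x640 float32, mm along the optical axis (not along the pixel's ray), 0 where there is no reading), "fx", "fy", "cx", "cy" (pixels), "position" and "orientation" of the camera in the world; the wrist camera has in their place "hand_eye" (4x4, takes a point from camera to tool coordinates, whose origin is the TCP and whose axes are the flange's). Camera axes: x right, y down, z forward; pixel columns grow to the right and rows downward; lengths in mm; the calibration is good to about 2 mm. A picture is of the moment at which its call begins: read the wrist's pose just before it.
- ctrl.finish_job(): hands the job in; it is judged then, once.
Trained networks look in a picture, given as the dict that the camera call returned (one of the last four; its "shot" number tells which), for a name from the list of things; names that differ only in an ending like _2 or _b are one class to them, and where a whole thing is asked for, a point or a joint stands for the part that bears it (a point fixed in the world has none). Each returns a list of dicts, best first, with "score" (0 to 1); they miss things now and then, are a little off and sometimes report something else, mostly with a low value. They report only what shows in the picture. A call takes as long as a camera call. They do not tell look-alikes from the thing itself.
- ctrl.trace(picture, thing): "pixels" (480x640 bool, what is visible of it) and "extent" ([centre column, centre row, width, height] in pixels, round what is visible of it).
The state is a dict: "clock": time; "qpos": joint angles; "qd": joint speeds; "tau": joint torques, N m; "eef_pos": TCP position; "tool_rot": TCP orientation; "force": force on the tool from outside, world axes, zero at the start; "torque": the same for the moment, N m; "width": finger opening in mm; "gripper_force": force on a finger pad.
Only numpy, scipy, OpenCV 4.12 (cv2) and the standard library are available. Lean on these libraries where they do the work, as an engineer would, in place of code of your own. Each camera call takes 0.05 s, during which the arm holds its last target. There are 200 camera calls.

## Working session

There is one attempt and no reset: what is moved stays moved. The work goes in short steps, Python scripts to look and compute and a tool call to move; the robot and the scene stay as the last step left them, time stands still between calls to the robot, and variables do not carry over. Pictures are saved under pics/ and viewed, at most 10 in all, crops included, and the job is handed in when it is done.

Besides the shell and the picture viewer there is one more tool, called after ">>>" as name([rows], argument=value, ...), one row to a line, values as JSON. jog_arm: Moves the arm, as the interface text tells. Shift numbers are shares of 300 mm and turn numbers shares of 90 degrees, none past 1 either way. Its arguments: {"type":"object","properties":{"plan":{"type":"array"}},"required":["plan"]}

```bash
mkdir -p pics; ls
cat > h.py <<'E'
import numpy as np, cv2
from scipy.spatial.transform import Rotation as R
from cell import ctrl
def rot(o):
    o=np.array(o,float)
    return o if o.shape==(3,3) else (R.from_euler('xyz',o).as_matrix() if o.size==3 else R.from_quat(o).as_matrix())
def cam(name):
    s=ctrl.read_state(); p=ctrl.get_image(name)
    if 'hand_eye' in p:
        H=np.array(p['hand_eye']); Rt=rot(s['tool_rot'])
        p['Rw']=Rt@H[:3,:3]; p['tw']=Rt@H[:3,3]+np.array(s['eef_pos'])
    else: p['Rw']=rot(p['orientation']); p['tw']=np.array(p['position'])
    return p
def pts(p,mask=None):
    d=p['depth']; v,u=np.nonzero((d>0) if mask is None else (mask&(d>0))); z=d[v,u]
    c=np.c_[(u-p['cx'])/p['fx']*z,(v-p['cy'])/p['fy']*z,z]
    return c@p['Rw'].T+p['tw']
def proj(p,X):
    c=(np.atleast_2d(X)-p['tw'])@p['Rw']
    return np.c_[c[:,0]/c[:,2]*p['fx']+p['cx'],c[:,1]/c[:,2]*p['fy']+p['cy']]
def save(p,n,crop=None,s=1):
    im=cv2.cvtColor(p['img'],cv2.COLOR_RGB2BGR)
    if crop: x,y,w,h=crop; im=im[y:y+h,x:x+w]
    cv2.imwrite('pics/'+n+'.png',cv2.resize(im,None,fx=s,fy=s,interpolation=cv2.INTER_CUBIC))
E
python3 - <<'E'
from h import *
s=ctrl.read_state(); print(s)
ims=[]
for n in ('scene','top'):
    p=cam(n); print(n,p['position'],p['orientation'],p['fx'])
    save(p,n); 
    for t in ('heel','press','lever_knob','anvil','last_center','lever'):
        for r in ctrl.trace(p,t)[:4]:
            q=pts(p,r['pixels']); print(t,round(r['score'],2),np.round(r['extent']),len(q),np.round(np.median(q,0)) if len(q) else '', np.round(np.percentile(q[:,2],95)) if len(q) else '')
a=cv2.imread('pics/scene.png');b=cv2.imread('pics/top.png')
E
```

```text
pics
{'clock': 0.0, 'qpos': array([-1.23782689,  0.62932797,  0.03844962,  1.51845308, -0.02698917,
        0.99630568, -0.01998283]), 'qd': array([-1.75017544e-03, -3.80752134e-04,  5.69205898e-04,  3.01613739e-06,
       -4.65934344e-04, -7.69719450e-05, -8.91248223e-04]), 'tau': array([-6.59379657e-04, -5.63403726e+01,  1.22599650e+00, -1.93453145e+01,
        1.09348178e-02,  1.05420436e-02, -6.44232827e-06]), 'eef_pos': array([252.10602128, 598.38759972, 230.37381284]), 'tool_rot': array([-3.13961725e+00,  4.06061007e-05,  2.74283819e+00]), 'force': array([ 0.4023139 , -0.18220034, -0.40853585]), 'torque': array([ 0.03051804, -0.01668758, -0.00978049]), 'gripper_force': 0.0, 'width': 85.41191789432061}
scene [-214.91937716 -661.53147099  601.56142218] [-1.9905526   0.00600647 -0.86954026] 454.44942221694123
heel 0.88 [414. 423.  26.  32.] 615 [ 311. -417.   18.] 19.0
heel 0.61 [402. 353.  40.  30.] 911 [ 439. -314.   25.] 27.0
press 0.66 [270. 213. 144. 165.] 8427 [631. 190. 181.] 313.0
lever_knob 0.82 [238. 210.  13.  40.] 231 [490. 214. 204.] 229.0
anvil 0.75 [231. 223.  62.  34.] 971 [565. 320.  91.] 104.0
last_center 0.93 [279. 250.  76.  31.] 1701 [476.  84. 109.] 142.0
lever 0.56 [237. 210.   8.  43.] 288 [491. 215. 199.] 230.0
top [ 284.83147668  -43.74361624 1228.16104179] [-2.90457535  0.00459257 -1.46083772] 460.46620790317326
heel 0.71 [464. 358.  19.  20.] 265 [ 318. -410.   17.] 20.0
heel 0.56 [424. 305.  25.  26.] 565 [ 445. -302.   24.] 28.0
press 0.58 [226. 213. 157. 156.] 12064 [616. 221. 113.] 327.0
lever_knob 0.54 [215. 251.  16.  17.] 184 [488. 219. 227.] 232.0
lever_knob 0.52 [391. 194.  28.  30.] 621 [ 725. -189.   51.] 56.0
anvil 0.98 [185. 232.  49.  68.] 2070 [546. 321.  90.] 103.0
last_center 0.9 [270. 253.  33.  91.] 1760 [503. 102. 124.] 144.0
lever 0.75 [214. 253.  12.  17.] 178 [490. 218. 227.] 232.0
```

View pics/scene.png

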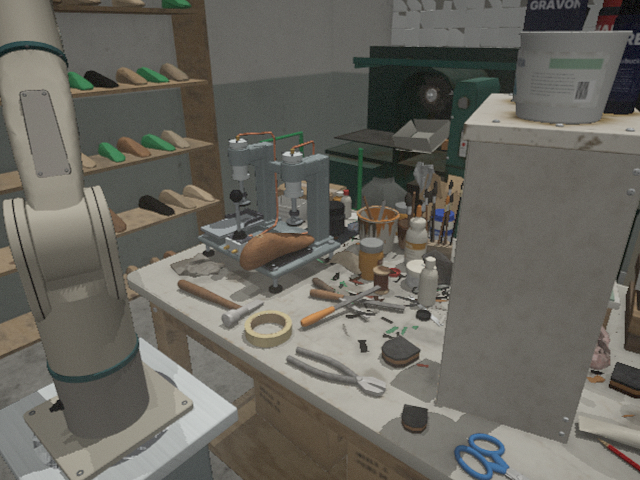

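View pics/top.png

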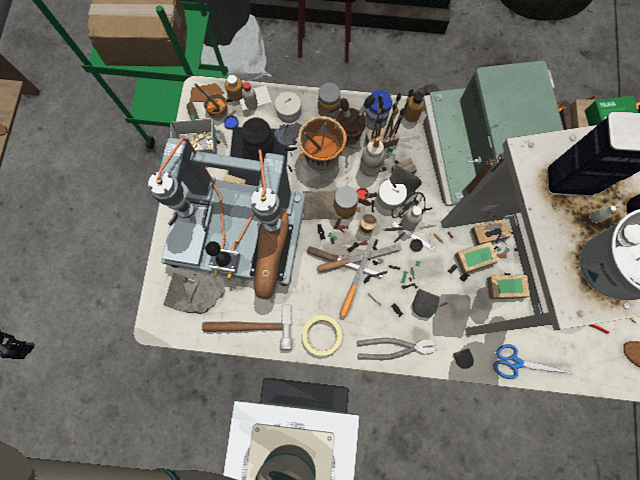

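Run:
```python
from h import *
p=cam('scene')
save(p,'crop',(360,310,120,140),4)
p=cam('top')
for r in ctrl.trace(p,'heel')[:2]:
    q=pts(p,r['pixels']); q=q[q[:,2]>q[:,2].max()-8]
    rc=cv2.minAreaRect(q[:,:2].astype(np.float32)); print(rc)
# press yaw: anvil plate
r=ctrl.trace(p,'anvil')[0]; q=pts(p,r['pixels']); print(np.percentile(q[:,2],[5,25,50,75,95]))
q=q[(q[:,2]>80)&(q[:,2]<115)]; print('anvil',cv2.minAreaRect(q[:,:2].astype(np.float32)))
r=ctrl.trace(p,'press')[0]; q=pts(p,r['pixels']); q=q[(q[:,2]>300)]; print('presstop',cv2.minAreaRect(q[:,:2].astype(np.float32)), len(q))
```

```text
((316.3328857421875, -410.587646484375), (41.902923583984375, 41.87397003173828), 26.739133834838867)
[ 85.83556388  88.63019785  90.16241133  92.03822893 103.55620887]
anvil ((557.0552368164062, 327.18914794921875), (98.13408660888672, 166.63577270507812), 86.53604125976562)
presstop ((631.7840576171875, 212.3675537109375), (278.61663818359375, 144.0991668701172), 86.53099822998047) 2716
```

View pics/crop.png

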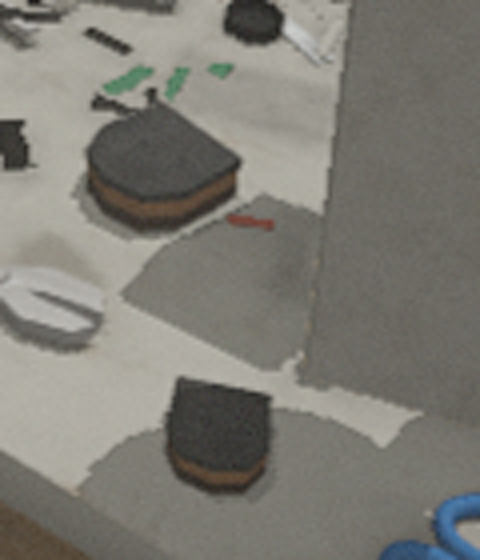

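```bash
cat >> h.py <<'E'
def go(pos,Rm,n=1):
    s=ctrl.read_state(); R0=rot(s['tool_rot']); d=R0.T@(np.array(pos)-s['eef_pos'])/300
    w=R.from_matrix(R0.T@Rm).as_rotvec()/(np.pi/2)
    print('t',np.round(d,3),'w',np.round(w,3),'turn deg',round(np.linalg.norm(w)*90,1),'dist',round(np.linalg.norm(d)*300))
def toolR(yaw,lean=0):
    # tool x ~ heading yaw; lean (deg) tips body back toward -heading
    return R.from_euler('z',yaw).as_matrix()@R.from_euler('x',np.pi).as_matrix()@R.from_euler('y',lean,degrees=True).as_matrix()
E
python3 - <<'E'
from h import *
p=cam('scene'); P=pts(p)
q=P[(abs(P[:,0]-442)<60)&(abs(P[:,1]+306)<55)&(P[:,2]>15)&(P[:,2]<32)]
print(len(q)); print('scene',cv2.minAreaRect(q[:,:2].astype(np.float32)))
p=cam('top'); P=pts(p)
q=P[(abs(P[:,0]-442)<60)&(abs(P[:,1]+306)<55)&(P[:,2]>15)&(P[:,2]<35)]
print(len(q)); print('top',cv2.minAreaRect(q[:,:2].astype(np.float32)))
w=cam('wrist'); print(np.round(w['hand_eye'],2),w['fx'])
go([300,500,300],toolR(2.0));
E
```

```text
709
scene ((446.01373291015625, -306.5503234863281), (63.54372024536133, 66.97985076904297), 69.63921356201172)
539
top ((443.3394775390625, -303.1196594238281), (61.63827133178711, 65.81902313232422), 74.90582275390625)
[[  -0.     -0.95   -0.32   84.71]
 [   1.     -0.     -0.      0.65]
 [   0.     -0.32    0.95 -141.19]
 [   0.      0.      0.      1.  ]] 352.91406940804757
t [-0.274 -0.243 -0.229] w [-0.    -0.     0.473] turn deg 42.6 dist 130
```

```bash
cat >> h.py <<'E'
def TR(h,lean=0): return toolR(h+np.pi,-lean)
E
python3 - <<'E'
from h import *
go([340,330,330],TR(-.3)); go([430,50,330],TR(-.3));
E
```

```text
t [-0.617 -0.713 -0.329] w [ 0.    -0.    -0.063] turn deg 5.7 dist 300
t [-1.256 -1.456 -0.329] w [ 0.    -0.    -0.063] turn deg 5.7 dist 585
```

>>> jog_arm([
  {"tx": -0.3, "ty": -0.35, "tz": -0.33, "wz": -0.06},
  {"tx": -0.62, "ty": -0.71, "tz": -0.33, "wz": -0.06},
  {"tx": -0.62, "ty": -0.71, "tz": -0.33, "wz": -0.06},
  {"tx": -0.62, "ty": -0.71, "tz": -0.33, "wz": -0.06},
  {"tx": -0.62, "ty": -0.71, "tz": -0.33, "wz": -0.06},
  {"tx": -0.95, "ty": -0.98, "tz": -0.33, "wz": -0.06},
  {"tx": -0.95, "ty": -0.98, "tz": -0.33, "wz": -0.06},
  {"tx": -0.95, "ty": -0.98, "tz": -0.33, "wz": -0.06},
])

```text
invalid input at $.plan[0]: expected keys tx, ty, tz, wx, wy, wz, claw
```

Run:
```python
from h import *
print(ctrl.read_state())
go([430,0,330],TR(-.3)); go([435,-310,200],TR(-.3)); go([435,-310,30],TR(-.3))
```

```text
{'clock': 1.1, 'qpos': array([-1.23779432,  0.62838577,  0.03850294,  1.5173956 , -0.02701729,
        0.99631677, -0.01999753]), 'qd': array([-1.16254186e-03, -4.12035203e-05, -8.91124616e-04, -3.83352877e-04,
        8.24997892e-05,  2.20945803e-03,  5.83334889e-04]), 'tau': array([-1.14263763e-03, -5.63288641e+01,  1.22498073e+00, -1.93791032e+01,
        1.07870877e-02,  1.41121989e-03, -1.92260501e-05]), 'eef_pos': array([252.38086598, 599.0150992 , 231.32410752]), 'tool_rot': array([ 3.14158082e+00, -5.00737153e-05,  2.74275643e+00]), 'force': array([-0.00475296,  0.53470629,  0.25921391]), 'torque': array([-0.00454803,  0.01708144, -0.02259789]), 'gripper_force': 0.0, 'width': 85.40519150952225}
t [-1.321 -1.61  -0.329] w [ 0.    -0.    -0.063] turn deg 5.7 dist 633
t [-1.738 -2.556  0.104] w [ 0.    -0.    -0.063] turn deg 5.7 dist 928
t [-1.738 -2.556  0.671] w [ 0.    -0.    -0.063] turn deg 5.7 dist 949
```

>>> jog_arm([
  {"tx": -0.3, "ty": -0.35, "tz": -0.33, "wx": 0, "wy": 0, "wz": -0.06, "claw": 0},
  {"tx": -0.62, "ty": -0.71, "tz": -0.33, "wx": 0, "wy": 0, "wz": -0.06, "claw": 0},
  {"tx": -0.62, "ty": -0.71, "tz": -0.33, "wx": 0, "wy": 0, "wz": -0.06, "claw": 0},
  {"tx": -0.62, "ty": -0.71, "tz": -0.33, "wx": 0, "wy": 0, "wz": -0.06, "claw": 0},
  {"tx": -0.62, "ty": -0.71, "tz": -0.33, "wx": 0, "wy": 0, "wz": -0.06, "claw": 0},
  {"tx": -0.95, "ty": -0.98, "tz": -0.33, "wx": 0, "wy": 0, "wz": -0.06, "claw": 0},
  {"tx": -0.95, "ty": -0.98, "tz": -0.33, "wx": 0, "wy": 0, "wz": -0.06, "claw": 0},
  {"tx": -0.95, "ty": -0.98, "tz": -0.33, "wx": 0, "wy": 0, "wz": -0.06, "claw": 0},
])

```text
clock: 1.9
eef_pos: [389.5, 240.8, 328.7]
tool_rot: [3.14, 0.001, 2.837]
force: [2.4, -0.1, -0.6]
width: 85.8
gripper_force: 0.0
```

Run:
```python
from h import *
s=ctrl.read_state();print(s['clock'],s['eef_pos'],s['tool_rot'],s['qpos'])
go([440,-40,320],TR(-.3)); go([445,-305,200],TR(-.3))
```

```text
1.9 [389.54783026 240.82715427 328.71008662] [3.14043523e+00 7.09885572e-04 2.83729771e+00] [-0.69490607  0.23800922  0.10071748  1.88898268 -0.02810736  1.01459085
  0.68430279]
t [-0.441 -0.843  0.028] w [ 0.001  0.    -0.003] turn deg 0.3 dist 285
t [-0.721 -1.681  0.428] w [ 0.001  0.    -0.003] turn deg 0.3 dist 564
```

>>> jog_arm([
  {"tx": -0.45, "ty": -0.9, "tz": 0.03, "wx": 0, "wy": 0, "wz": 0, "claw": 0},
  {"tx": -0.45, "ty": -0.9, "tz": 0.03, "wx": 0, "wy": 0, "wz": 0, "claw": 0},
  {"tx": -0.45, "ty": -0.9, "tz": 0.03, "wx": 0, "wy": 0, "wz": 0, "claw": 0},
  {"tx": -0.45, "ty": -0.9, "tz": 0.03, "wx": 0, "wy": 0, "wz": 0, "claw": 0},
  {"tx": -0.45, "ty": -0.9, "tz": 0.03, "wx": 0, "wy": 0, "wz": 0, "claw": 0},
  {"tx": -0.45, "ty": -0.9, "tz": 0.03, "wx": 0, "wy": 0, "wz": 0, "claw": 0},
])

```text
clock: 2.5
eef_pos: [436.6, -55.4, 319.5]
tool_rot: [3.141, 0.001, 2.837]
force: [1.4, 0.8, -0.2]
width: 85.4
gripper_force: 0.0
```

>>> jog_arm([
  {"tx": -0.27, "ty": -0.78, "tz": 0.4, "wx": 0, "wy": 0, "wz": 0, "claw": 0},
  {"tx": -0.27, "ty": -0.78, "tz": 0.4, "wx": 0, "wy": 0, "wz": 0, "claw": 0},
  {"tx": -0.27, "ty": -0.78, "tz": 0.4, "wx": 0, "wy": 0, "wz": 0, "claw": 0},
  {"tx": -0.27, "ty": -0.78, "tz": 0.4, "wx": 0, "wy": 0, "wz": 0, "claw": 0},
  {"tx": -0.27, "ty": -0.78, "tz": 0.4, "wx": 0, "wy": 0, "wz": 0, "claw": 0},
  {"tx": -0.27, "ty": -0.78, "tz": 0.4, "wx": 0, "wy": 0, "wz": 0, "claw": 0},
  {"tx": -0.27, "ty": -0.78, "tz": 0.4, "wx": 0, "wy": 0, "wz": 0, "claw": 0},
  {"tx": -0.27, "ty": -0.78, "tz": 0.4, "wx": 0, "wy": 0, "wz": 0, "claw": 0},
])

```text
clock: 3.3
eef_pos: [443.3, -300.9, 198.8]
tool_rot: [3.141, -0.001, 2.836]
force: [-0.4, 0.6, -0.1]
width: 85.4
gripper_force: 0.0
```

Run:
```python
from h import *
s=ctrl.read_state();print(s['clock'],s['eef_pos'],s['tool_rot'],s['qpos'])
p=cam('wrist'); save(p,'w1')
P=pts(p)
q=P[(abs(P[:,0]-445)<60)&(abs(P[:,1]+306)<60)&(P[:,2]>17)&(P[:,2]<34)]
print(len(q),np.median(q[:,2]),cv2.minAreaRect(q[:,:2].astype(np.float32)))
np.save('q.npy',q)
```

```text
3.3 [ 443.31617701 -300.874463    198.8275881 ] [ 3.14097073e+00 -8.63274011e-04  2.83602739e+00] [ 0.34055966  0.5238876   0.30229665  1.87798346 -0.21558104  0.77230657
  2.02527229]
4002 23.171084835554552 ((442.69049072265625, -304.0457763671875), (61.16333770751953, 65.92530059814453), 75.18154907226562)
```

View pics/w1.png

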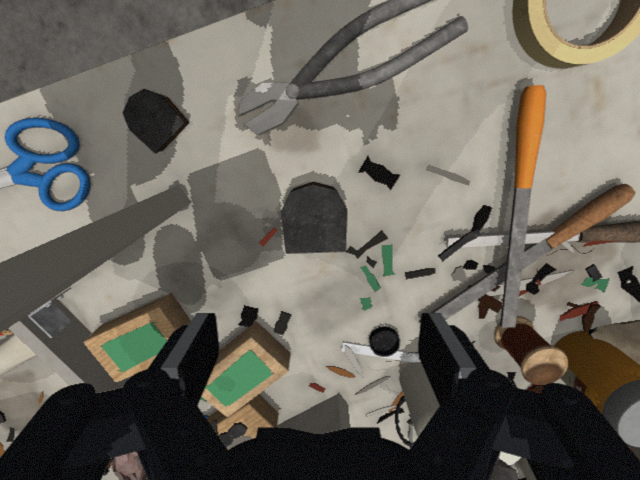

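Run:
```python
from h import *
q=np.load('q.npy')[:,:2]; c=np.array([442.7,-304.]);a=-.259
y=np.array([np.cos(a),np.sin(a)]);x=np.array([np.sin(a),-np.cos(a)])
u=(q-c)@y; v=(q-c)@x
for lo in (-33,-25,-15,0,15,25): m=(u>lo)&(u<lo+8); print(lo,v[m].min().round(),v[m].max().round())
go([442.7,-304,40],TR(a)); go([442.7,-304,10],TR(a))
```

```text
-33 -22.0 21.0
-25 -25.0 25.0
-15 -31.0 30.0
0 -30.0 30.0
15 -29.0 30.0
25 -29.0 29.0
t [-0.001 -0.014  0.531] w [ 0.001 -0.    -0.029] turn deg 2.6 dist 159
t [-0.001 -0.014  0.631] w [ 0.001 -0.    -0.029] turn deg 2.6 dist 189
```

Run:
```python
from h import *
a=-.259; y=np.array([np.cos(a),np.sin(a),0]);c=np.array([442.7,-304.,0])
go(c-2*y+[0,0,90],TR(a,30))
```

```text
t [ 0.006 -0.014  0.364] w [-0.007 -0.333 -0.028] turn deg 30.1 dist 109
```

>>> jog_arm([
  {"tx": 0.006, "ty": -0.014, "tz": 0.1, "wx": -0.007, "wy": -0.333, "wz": -0.028, "claw": 0},
  {"tx": 0.006, "ty": -0.014, "tz": 0.25, "wx": -0.007, "wy": -0.333, "wz": -0.028, "claw": 0},
  {"tx": 0.006, "ty": -0.014, "tz": 0.364, "wx": -0.007, "wy": -0.333, "wz": -0.028, "claw": 0},
  {"tx": 0.006, "ty": -0.014, "tz": 0.364, "wx": -0.007, "wy": -0.333, "wz": -0.028, "claw": 0},
  {"tx": 0.006, "ty": -0.014, "tz": 0.364, "wx": -0.007, "wy": -0.333, "wz": -0.028, "claw": 0},
  {"tx": 0.006, "ty": -0.014, "tz": 0.364, "wx": -0.007, "wy": -0.333, "wz": -0.028, "claw": 0},
])

```text
clock: 3.95
eef_pos: [486.2, -307.8, 163.2]
tool_rot: [3.108, 0.397, 2.841]
force: [0.1, 0.6, -0.3]
width: 85.4
gripper_force: 0.0
```

Run:
```python
from h import *
a=-.259; y=np.array([np.cos(a),np.sin(a),0]);c=np.array([442.7,-304.,0])
print(ctrl.read_state()['qpos'])
go(c-2*y+[0,0,4],TR(a,30))
p=cam('wrist'); P=pts(p)
q=P[(abs(P[:,0]-445)<60)&(abs(P[:,1]+306)<60)&(P[:,2]>17)&(P[:,2]<34)]
print(len(q),np.median(q[:,2]),cv2.minAreaRect(q[:,:2].astype(np.float32)))
```

```text
[ 0.52614353  0.51259965  0.11351368  2.15196108 -1.09765416  0.23413608
  2.93928521]
t [ 0.343 -0.046  0.431] w [ 0.01  -0.08  -0.025] turn deg 7.6 dist 166
7898 23.194999496487853 ((442.572509765625, -303.93939208984375), (61.45741271972656, 65.79716491699219), 74.44804382324219)
```

```bash
cat > kin.py <<'E'
import numpy as np, itertools
from scipy.spatial.transform import Rotation as R
from scipy.optimize import least_squares
LO=np.array([-3.06,-.37,-1.25,.18,-1.1,.23,-2.94]);HI=np.array([3.06,2.12,1.32,2.47,4.24,1.98,2.94])
def fk(q,s,p):
    E=lambda ax,a:R.from_euler(ax,a).as_matrix()
    # p: L0,L1,L2,L3, offsets o1(shoulder x) o2(elbow x) o3(wrist x), g
    A=E('z',s[0]*q[0]); t=A@[p[4],0,p[0]]
    A=A@E('y',q[1])@E('z',s[1]*q[2]); t=t+A@[p[5],0,p[1]]
    A=A@E('y',q[3])@E('z',s[2]*q[4]); t=t+A@[p[6]-p[5],0,p[2]]
    A=A@E('y',q[5])@E('z',s[3]*q[6]+p[7]); t=t+A@[0,0,p[3]]
    return A,t
E
cat > fit.py <<'E'
from h import *
from kin import *
s0=ctrl.read_state()
S=[([-1.23779432,.62838577,.03850294,1.5173956,-.02701729,.99631677,-.01999753],[252.38,599.015,231.324],[3.14158,0,2.742756]),
([-0.69490607,0.23800922,0.10071748,1.88898268,-0.02810736,1.01459085,0.68430279],[389.548,240.827,328.71],[3.14044,.00071,2.837298]),
([0.34055966,0.5238876,0.30229665,1.87798346,-0.21558104,0.77230657,2.02527229],[443.316,-300.874,198.828],[3.14097,-.00086,2.836027]),
(s0['qpos'],s0['eef_pos'],s0['tool_rot'])]
best=None
for s in itertools.product([1,-1],repeat=4):
  for g in (0,1.57,3.14,-1.57):
    def f(p):
        o=[]
        for q,x,r in S:
            A,t=fk(q,s,p); o+=list((t-x)/100)+list(R.from_matrix(A.T@rot(r)).as_rotvec())
        o+=list((p[:7]-x0[:7])/1e5)
        return o
    x0=np.array([300,400,400,250,0,0,0,g],float)
    r=least_squares(f,x0)
    if best is None or r.cost<best[0]: best=(r.cost,s,r.x)
print(best); np.savez('kin.npz',s=best[1],p=best[2])
E
python3 fit.py
```

```text
(np.float64(0.0759628958483411), (-1, -1, -1, -1), array([384.8398006 , 555.60829686, 395.18034643, 381.04645384,
       -63.55625992,  45.59447594,  23.02023374,   1.57079646]))
```

```bash
cat >> fit.py <<'E'
s,p=best[1],best[2]
for q,x,r in S:
    A,t=fk(q,s,p); print(np.round(t-x,1),np.round(R.from_matrix(A.T@rot(r)).as_rotvec(),3), 'angle down', np.round(A[:,2],3))
E
python3 fit.py
```

```text
(np.float64(0.0759628958483411), (-1, -1, -1, -1), array([384.8398006 , 555.60829686, 395.18034643, 381.04645384,
       -63.55625992,  45.59447594,  23.02023374,   1.57079646]))
[-25.5   3.5  -0.6] [-0. -0.  0.] angle down [-0.  0. -1.]
[-10.1  18.7  15.3] [ 0. -0. -0.] angle down [ 0.001  0.001 -1.   ]
[ 0.9  3.3 -3.3] [-0. -0.  0.] angle down [-0.001  0.001 -1.   ]
[  3.1   3.2 -11.4] [ 0.  0. -0.] angle down [ 0.386 -0.087 -0.918]
```

```bash
cat >> fit.py <<'E'
E=lambda ax,a:R.from_euler(ax,a).as_matrix()
M=[];b=[]
for q,x,r in S:
    A0=E('z',-q[0]);A1=A0@E('y',q[1]);A2=A1@E('z',-q[2]);A3=A2@E('y',q[3]);A4=A3@E('z',-q[4]);A5=A4@E('y',q[5]);A6=A5@E('z',-q[6]+np.pi/2)
    # unknowns: shoulder(x,y,z in A0), elbow(A2 xyz), wrist(A4 xyz) , A5 x,z
    M.append(np.c_[A0,A2,A4,A5[:,[0,2]]]); b.append(np.array(x))
M=np.vstack(M);b=np.hstack(b)
pr=np.array([0,0,350,0,0,400,0,0,400,0,300.])
for lam in (1e-1,1e-2,1e-3):
    W=lam*np.diag([1,1,.3,1,1,.3,1,1,.3,1,.3]); z=np.linalg.lstsq(np.vstack([M,W]),np.r_[b,W@pr],rcond=None)[0]
    print(lam,np.round(z,1),np.round(M@z-b,1))
E
python3 fit.py | tail -12
```

```text
(np.float64(0.0759628958483411), (-1, -1, -1, -1), array([384.8398006 , 555.60829686, 395.18034643, 381.04645384,
       -63.55625992,  45.59447594,  23.02023374,   1.57079646]))
[-25.5   3.5  -0.6] [-0. -0.  0.] angle down [-0.  0. -1.]
[-10.1  18.7  15.3] [ 0. -0. -0.] angle down [ 0.001  0.001 -1.   ]
[ 0.9  3.3 -3.3] [-0. -0.  0.] angle down [-0.001  0.001 -1.   ]
[  3.1   3.2 -11.4] [ 0.  0. -0.] angle down [ 0.386 -0.087 -0.918]
0.1 [ 9.000e-01 -1.170e+01  3.395e+02  3.000e-01 -1.430e+01  5.572e+02
 -6.000e-01 -2.000e+00  3.801e+02 -1.000e+00  3.529e+02] [-0.1 -0.3  0.1  0.3  0.3 -0.1  0.1 -0.   0.1 -0.1  0.1 -0.1]
0.01 [ 0.000e+00 -1.150e+01  3.364e+02  0.000e+00 -1.610e+01  5.591e+02
 -0.000e+00 -5.000e-01  3.820e+02 -1.000e-01  3.502e+02] [-0. -0.  0.  0.  0. -0.  0. -0.  0.  0.  0. -0.]
0.001 [ 0.000e+00 -1.150e+01  3.362e+02  0.000e+00 -1.620e+01  5.591e+02
 -0.000e+00 -4.000e-01  3.821e+02 -0.000e+00  3.499e+02] [ 0. -0.  0. -0.  0. -0. -0. -0. -0. -0.  0.  0.]
```

```bash
cat > kin.py <<'E'
import numpy as np
from scipy.spatial.transform import Rotation as R
from scipy.optimize import least_squares
LO=np.array([-3.06,-.37,-1.25,.18,-1.1,.23,-2.94]);HI=np.array([3.06,2.12,1.32,2.47,4.24,1.98,2.94])
E=lambda ax,a:R.from_euler(ax,a).as_matrix()
def fk(q):
    A=E('z',-q[0]);t=A@[0,-11.5,336.2];A=A@E('y',q[1])@E('z',-q[2]);t=t+A@[0,-16.2,559.1]
    A=A@E('y',q[3])@E('z',-q[4]);t=t+A@[0,-.4,382.1];A=A@E('y',q[5])@E('z',-q[6]+np.pi/2);return A,t+A@[0,0,349.9]
def ik(pos,Rm,q0,m=.05):
    def f(q):
        A,t=fk(q);return np.r_[(t-pos)/50,R.from_matrix(A.T@Rm).as_rotvec()*3,(q-q0)*.002]
    lo,hi=LO+m,HI-m
    r=least_squares(f,np.clip(q0,lo+.01,hi-.01),bounds=(lo,hi));A,t=fk(r.x)
    return r.x,np.linalg.norm(t-pos),np.linalg.norm(R.from_matrix(A.T@Rm).as_rotvec())
E
cat > feas.py <<'E'
from h import *
from kin import *
rng=np.random.default_rng(0)
an=np.array([597.5,324.7,90]);ax=np.array([np.cos(.06),-np.sin(.06),0]);a=-.259;hy=np.array([np.cos(a),np.sin(a),0])
tg={'heel':(np.array([442.7,-304,4])-2*hy,a),'front':(an-87*ax+[0,0,4],-.06),'in':(an-38*ax+[0,0,4],-.06)}
for fl in (0,1):
  for lean in (0,15,20,25,30,35,40):
    for n,(pos,h) in tg.items():
        Rm=toolR(h,lean) if fl==0 else TR(h,lean)
        best=None
        for k in range(12):
            q0=np.array([-np.arctan2(pos[1],pos[0]),.6,rng.uniform(-.8,.8),1.8,rng.uniform(-1,4),.8,rng.uniform(-2.5,2.5)])
            q,e,r=ik(pos,Rm,q0,.03)
            if e<1 and r<.01:
                mg=np.min(np.minimum(q-LO,HI-q)/[1,1,1,1,1,.5,1])
                if best is None or mg>best[0]: best=(mg,np.round(q,2))
        print(fl,lean,n,best)
E
python3 feas.py
```

```text
0 0 heel (np.float64(0.4961617656059305), array([ 1.  ,  0.95, -0.72,  1.97,  1.06,  0.66, -2.26]))
0 0 front (np.float64(0.7137339520162309), array([-0.67,  0.74,  0.08,  1.76, -0.09,  0.65, -2.17]))
0 0 in (np.float64(0.6792351409618012), array([-0.54,  0.79, -0.06,  1.63,  0.07,  0.72, -2.26]))
0 15 heel (np.float64(0.060000000000000664), array([0.49, 0.82, 0.18, 2.22, 4.15, 0.26, 0.89]))
0 15 front (np.float64(0.14707431923669628), array([-0.97,  0.72,  0.38,  1.96, -0.22,  0.3 , -2.13]))
0 15 in (np.float64(0.28260103975756407), array([-0.75,  0.73,  0.13,  1.86,  0.24,  0.37, -2.51]))
0 20 heel (np.float64(0.1964653472503679), array([ 0.97,  0.88, -0.5 ,  2.27,  2.42,  0.36,  2.73]))
0 20 front (np.float64(0.23830964084574546), array([-0.37,  0.76, -0.6 ,  2.01,  1.32,  0.68,  2.7 ]))
0 20 in (np.float64(0.18387288720312545), array([-1.13,  0.85,  0.71,  1.93, -0.92,  0.35, -1.47]))
0 25 heel (np.float64(0.1327206504503664), array([ 1.07,  0.94, -0.61,  2.34,  2.58,  0.52,  2.64]))
0 25 front (np.float64(0.40382940544765855), array([-0.41,  0.76, -0.6 ,  2.07,  1.5 ,  0.73,  2.
[... 2262 characters left out ...]
0.3509386208948899), array([-0.43,  0.79, -0.64,  2.12,  1.65,  0.84, -0.83]))
1 30 in (np.float64(0.43673065104065634), array([-0.49,  0.77, -0.44,  2.03,  1.61,  0.67, -0.72]))
1 35 heel (np.float64(0.03000000000000025), array([ 1.45,  1.37, -1.22,  2.44,  2.37,  1.07,  0.04]))
1 35 front (np.float64(0.3056337546954899), array([-0.35,  0.89, -0.84,  2.16,  1.77,  1.1 , -0.93]))
1 35 in (np.float64(0.38928992284219044), array([-0.34,  0.87, -0.73,  2.08,  1.77,  0.98, -0.83]))
1 40 heel None
1 40 front (np.float64(0.26292830052004534), array([-0.4 ,  0.92, -0.83,  2.21,  1.85,  1.21, -1.05]))
1 40 in (np.float64(0.34240366072893336), array([-0.38,  0.9 , -0.73,  2.13,  1.87,  1.08, -0.96]))
```

Run:
```python
from h import *
a=-.262
go([442.6,-304,80],TR(a)); go([442.6,-304,5],TR(a))
```

```text
t [ 0.258 -0.032  0.206] w [ 0.014  0.259 -0.019] turn deg 23.4 dist 99
t [ 0.356 -0.039  0.435] w [ 0.014  0.259 -0.019] turn deg 23.4 dist 169
```

>>> jog_arm([
  {"tx": 0.258, "ty": -0.032, "tz": 0.206, "wx": 0.014, "wy": 0.259, "wz": -0.019, "claw": 0},
  {"tx": 0.258, "ty": -0.032, "tz": 0.206, "wx": 0.014, "wy": 0.259, "wz": -0.019, "claw": 0},
  {"tx": 0.258, "ty": -0.032, "tz": 0.206, "wx": 0.014, "wy": 0.259, "wz": -0.019, "claw": 0},
  {"tx": 0.258, "ty": -0.032, "tz": 0.206, "wx": 0.014, "wy": 0.259, "wz": -0.019, "claw": 0},
  {"tx": 0.258, "ty": -0.032, "tz": 0.206, "wx": 0.014, "wy": 0.259, "wz": -0.019, "claw": 0},
])

```text
clock: 4.5
eef_pos: [441.8, -302.8, 77.1]
tool_rot: [3.14, -0.002, 2.881]
force: [0.3, -0.2, 0.1]
width: 85.4
gripper_force: 0.0
```

Run:
```python
from h import *
a=-.262
print(ctrl.read_state()['qpos'])
go([442.6,-304,5],TR(a))
```

```text
[ 0.19045948  0.77572294  0.56742493  1.97317312 -0.72213338  0.6068718
  2.55518691]
t [-0.004 -0.003  0.24 ] w [ 0.001 -0.001  0.001] turn deg 0.2 dist 72
```

>>> jog_arm([
  {"tx": -0.003, "ty": -0.003, "tz": 0.12, "wx": 0, "wy": 0, "wz": 0, "claw": 0},
  {"tx": -0.003, "ty": -0.003, "tz": 0.24, "wx": 0, "wy": 0, "wz": 0, "claw": 0},
  {"tx": -0.003, "ty": -0.003, "tz": 0.24, "wx": 0, "wy": 0, "wz": 0, "claw": 0},
  {"tx": -0.003, "ty": -0.003, "tz": 0.24, "wx": 0, "wy": 0, "wz": 0, "claw": 0.6},
  {"tx": -0.003, "ty": -0.003, "tz": 0.24, "wx": 0, "wy": 0, "wz": 0, "claw": 0.6},
  {"tx": -0.003, "ty": -0.003, "tz": 0.24, "wx": 0, "wy": 0, "wz": 0, "claw": 0.6},
  {"tx": -0.003, "ty": -0.003, "tz": 0.24, "wx": 0, "wy": 0, "wz": 0, "claw": 0.6},
  {"tx": -0.003, "ty": -0.003, "tz": 0.24, "wx": 0, "wy": 0, "wz": 0, "claw": 0.6},
])

```text
clock: 5.3
eef_pos: [440.2, -305.4, 7.2]
tool_rot: [3.141, -0.004, 2.876]
force: [-2.2, 1.4, 7.6]
width: 59.3
gripper_force: 63.1
```

Run:
```python
from h import *
s=ctrl.read_state();print(s['width'],s['gripper_force'],s['eef_pos'],s['force'],s['qpos'])
go([440,-250,230],TR(-.26)); go([440,-40,330],TR(-.06)); go([430,200,330],TR(-.06))
```

```text
59.25704646704117 63.13315771166344 [ 440.19026296 -305.38053225    7.22500988] [-2.18098281  1.39335065  7.61765403] [ 0.27168089  0.87751952  0.44429288  1.98939059 -0.82509571  0.46650136
  2.64243192]
t [ 0.052  0.179 -0.742] w [ 0.001 -0.002 -0.003] turn deg 0.4 dist 230
t [ 0.236  0.854 -1.074] w [ 0.001 -0.002 -0.131] turn deg 11.8 dist 418
t [ 0.478  1.618 -1.073] w [ 0.001 -0.002 -0.131] turn deg 11.8 dist 600
```

>>> jog_arm([
  {"tx": 0, "ty": 0, "tz": -0.15, "wx": 0, "wy": 0, "wz": 0, "claw": 0.6},
  {"tx": 0.02, "ty": 0.1, "tz": -0.35, "wx": 0, "wy": 0, "wz": -0.03, "claw": 0.6},
  {"tx": 0.05, "ty": 0.25, "tz": -0.55, "wx": 0, "wy": 0, "wz": -0.05, "claw": 0.6},
  {"tx": 0.1, "ty": 0.4, "tz": -0.75, "wx": 0, "wy": 0, "wz": -0.08, "claw": 0.6},
  {"tx": 0.2, "ty": 0.6, "tz": -0.98, "wx": 0, "wy": 0, "wz": -0.13, "claw": 0.6},
  {"tx": 0.23, "ty": 0.85, "tz": -0.98, "wx": 0, "wy": 0, "wz": -0.13, "claw": 0.6},
  {"tx": 0.23, "ty": 0.85, "tz": -0.98, "wx": 0, "wy": 0, "wz": -0.13, "claw": 0.6},
  {"tx": 0.23, "ty": 0.85, "tz": -0.98, "wx": 0, "wy": 0, "wz": -0.13, "claw": 0.6},
  {"tx": 0.23, "ty": 0.85, "tz": -0.98, "wx": 0, "wy": 0, "wz": -0.13, "claw": 0.6},
  {"tx": 0.23, "ty": 0.85, "tz": -0.98, "wx": 0, "wy": 0, "wz": -0.13, "claw": 0.6},
  {"tx": 0.23, "ty": 0.85, "tz": -0.98, "wx": 0, "wy": 0, "wz": -0.13, "claw": 0.6},
])

```text
clock: 6.4
eef_pos: [441.4, -41.4, 300.3]
tool_rot: [3.137, -0.005, 3.082]
force: [0.2, -1.5, -0.3]
width: 59.1
gripper_force: 65.4
```

Run:
```python
from h import *
s=ctrl.read_state();print(s['clock'],s['width'],s['eef_pos'],s['qpos'])
go([425,200,330],TR(-.06));go([410,250,330],TR(-.06))
```

```text
6.4 59.0949294162285 [441.4473024  -41.41203113 300.28264835] [-0.6296036   0.34544238  0.89523957  1.97693021 -0.32993827  0.97487465
  1.93859935]
t [ 0.103  0.801 -0.095] w [ 0.003 -0.003  0.   ] turn deg 0.4 dist 244
t [ 0.163  0.964 -0.094] w [ 0.003 -0.003  0.   ] turn deg 0.4 dist 295
```

>>> jog_arm([
  {"tx": 0.16, "ty": 0.4, "tz": -0.13, "wx": 0, "wy": 0, "wz": 0, "claw": 0.6},
  {"tx": 0.16, "ty": 0.8, "tz": -0.13, "wx": 0, "wy": 0, "wz": 0, "claw": 0.6},
  {"tx": 0.16, "ty": 0.98, "tz": -0.13, "wx": 0, "wy": 0, "wz": 0, "claw": 0.6},
  {"tx": 0.16, "ty": 0.98, "tz": -0.13, "wx": 0, "wy": 0, "wz": 0, "claw": 0.6},
  {"tx": 0.16, "ty": 0.98, "tz": -0.13, "wx": 0, "wy": 0, "wz": 0, "claw": 0.6},
  {"tx": 0.16, "ty": 0.98, "tz": -0.13, "wx": 0, "wy": 0, "wz": 0, "claw": 0.6},
  {"tx": 0.16, "ty": 0.98, "tz": -0.13, "wx": 0, "wy": 0, "wz": 0, "claw": 0.6},
  {"tx": 0.16, "ty": 0.98, "tz": -0.13, "wx": 0, "wy": 0, "wz": 0, "claw": 0.6},
])

```text
clock: 7.2
eef_pos: [412.0, 254.1, 339.2]
tool_rot: [3.14, -0.007, 3.081]
force: [0.2, -0.9, -0.0]
width: 59.0
gripper_force: 65.4
```

Run:
```python
from h import *
s=ctrl.read_state();print(s['clock'],s['width'],s['eef_pos'],s['qpos'])
p=cam('wrist'); save(p,'w2'); import pickle; pickle.dump({k:p[k] for k in p},open('w2.pkl','wb'))
for t in ('anvil','lever_knob'):
  for r in ctrl.trace(p,t)[:1]:
    q=pts(p,r['pixels']);print(t,r['score'],r['extent'],np.round(np.percentile(q[:,2],[5,25,50,75,95]),1),np.round(q.mean(0),1))
    if t=='anvil':
        q=q[(q[:,2]>82)&(q[:,2]<110)];print(cv2.minAreaRect(q[:,:2].astype(np.float32)))
        P=pts(p); m=np.median(q[:,2])
        q=P[(abs(P[:,2]-m)<6)&(P[:,0]>470)&(P[:,0]<660)&(P[:,1]>240)&(P[:,1]<400)];print(len(q))
        for y in range(270,385,10):
            w=q[abs(q[:,1]-y)<3]
            if len(w): print(y,np.round([w[:,0].min(),w[:,0].max()]))
        for x in range(475,640,15):
            w=q[abs(q[:,0]-x)<3]
            if len(w): print('x',x,np.round([w[:,1].min(),w[:,1].max(),np.median(w[:,2])]))
```

```text
7.2 58.99568003961268 [411.98208704 254.14337894 339.200118  ] [-1.23219113  0.3684554   0.87667338  1.81976958 -0.32022742  1.10657012
  1.26975133]
anvil 0.83 [385.2, 281.3, 81.8, 69.4] [86.5 87.9 88.5 89.  89.8] [504.5 342.1  89.2]
((516.7846069335938, 330.497802734375), (94.0025863647461, 86.7762222290039), 86.85494232177734)
3229
290 [471. 485.]
300 [472. 488.]
310 [472. 507.]
320 [473. 529.]
330 [474. 547.]
340 [474. 543.]
350 [475. 543.]
360 [475. 561.]
370 [476. 563.]
380 [477. 521.]
x 475 [286. 379.  88.]
x 490 [301. 379.  89.]
x 505 [310. 378.  89.]
x 520 [318. 377.  88.]
x 535 [325. 376.  89.]
x 550 [355. 374.  88.]
x 565 [370. 377.  90.]
lever_knob 0.6 [199.3, 275.6, 70.2, 151.6] [ 97.6 114.7 126.7 136.8 143.5] [471.4 116.9 124.7]
```

View pics/w2.png

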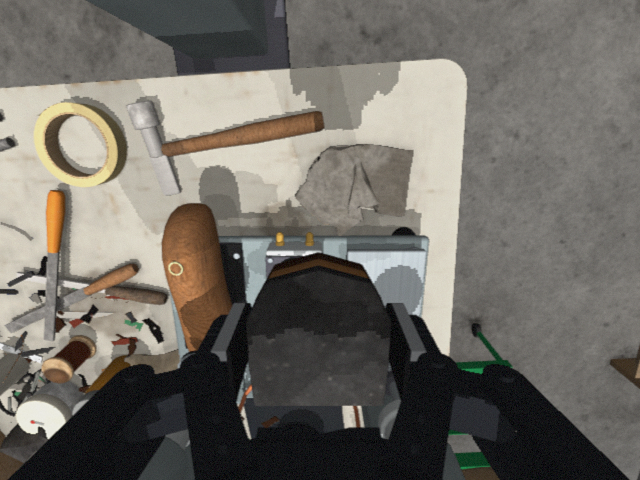

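Run:
```python
from h import *
go([440,330,300],TR(-.063)); go([510.5,330.1,140],TR(-.063));go([510.5,330.1,99],TR(-.063))
```

```text
t [-0.076  0.265  0.132] w [ 0.002 -0.005 -0.001] turn deg 0.5 dist 92
t [-0.315  0.279  0.664] w [ 0.002 -0.005 -0.001] turn deg 0.5 dist 236
t [-0.316  0.278  0.801] w [ 0.002 -0.005 -0.001] turn deg 0.5 dist 271
```

>>> jog_arm([
  {"tx": -0.076, "ty": 0.265, "tz": 0.132, "wx": 0.002, "wy": -0.005, "wz": 0, "claw": 0.6},
  {"tx": -0.076, "ty": 0.265, "tz": 0.132, "wx": 0.002, "wy": -0.005, "wz": 0, "claw": 0.6},
  {"tx": -0.076, "ty": 0.265, "tz": 0.132, "wx": 0.002, "wy": -0.005, "wz": 0, "claw": 0.6},
  {"tx": -0.31, "ty": 0.279, "tz": 0.664, "wx": 0.002, "wy": -0.005, "wz": 0, "claw": 0.6},
  {"tx": -0.31, "ty": 0.279, "tz": 0.664, "wx": 0.002, "wy": -0.005, "wz": 0, "claw": 0.6},
  {"tx": -0.31, "ty": 0.279, "tz": 0.664, "wx": 0.002, "wy": -0.005, "wz": 0, "claw": 0.6},
  {"tx": -0.31, "ty": 0.279, "tz": 0.664, "wx": 0.002, "wy": -0.005, "wz": 0, "claw": 0.6},
  {"tx": -0.31, "ty": 0.279, "tz": 0.664, "wx": 0.002, "wy": -0.005, "wz": 0, "claw": 0.6},
  {"tx": -0.315, "ty": 0.279, "tz": 0.664, "wx": 0.002, "wy": -0.005, "wz": 0, "claw": 0.6},
])

```text
clock: 8.25
eef_pos: [510.2, 331.9, 141.1]
tool_rot: [-3.141, 0.001, 3.079]
force: [-0.1, -0.1, -0.2]
width: 58.9
gripper_force: 65.4
```

Run:
```python
from h import *
s=ctrl.read_state();print(s['clock'],s['eef_pos'],s['qpos'],s['force'])
go([510.5,330.1,102],TR(-.063)); go([510.5,330.1,96],TR(-.063))
```

```text
8.25 [510.19639718 331.89711507 141.103664  ] [-1.00836976  0.77051705  0.65536521  1.73609706 -0.60232356  0.84524754
  1.43151408] [-0.09725962 -0.09413537 -0.22837519]
t [-0.001 -0.006  0.13 ] w [-0.     0.001  0.   ] turn deg 0.1 dist 39
t [-0.001 -0.006  0.15 ] w [-0.     0.001  0.   ] turn deg 0.1 dist 45
```

>>> jog_arm([
  {"tx": 0, "ty": -0.006, "tz": 0.13, "wx": 0, "wy": 0, "wz": 0, "claw": 0.6},
  {"tx": 0, "ty": -0.006, "tz": 0.13, "wx": 0, "wy": 0, "wz": 0, "claw": 0.6},
  {"tx": 0, "ty": -0.006, "tz": 0.14, "wx": 0, "wy": 0, "wz": 0, "claw": 0.6},
  {"tx": 0, "ty": -0.006, "tz": 0.147, "wx": 0, "wy": 0, "wz": 0, "claw": 0.6},
  {"tx": 0, "ty": -0.006, "tz": 0.147, "wx": 0, "wy": 0, "wz": 0, "claw": 0.6},
])

```text
clock: 8.75
eef_pos: [510.2, 332.4, 97.6]
tool_rot: [3.14, 0.003, 3.082]
force: [0.4, 0.4, 0.0]
width: 59.0
gripper_force: 65.4
```

>>> jog_arm([
  {"tx": 0, "ty": -0.005, "tz": 0.004, "wx": 0, "wy": 0, "wz": 0, "claw": 0.6},
  {"tx": 0, "ty": -0.005, "tz": 0.006, "wx": 0, "wy": 0, "wz": 0, "claw": 0.6},
  {"tx": 0, "ty": -0.005, "tz": 0.006, "wx": 0, "wy": 0, "wz": 0, "claw": 0.6},
])

```text
clock: 9.05
eef_pos: [510.3, 332.3, 97.2]
tool_rot: [3.137, 0.003, 3.082]
force: [-4.2, 0.9, 13.9]
width: 59.3
gripper_force: 66.6
```

>>> jog_arm([
  {"tx": 0, "ty": 0, "tz": -0.012, "wx": 0, "wy": 0, "wz": 0, "claw": 0.6},
  {"tx": 0, "ty": -0.007, "tz": -0.012, "wx": 0, "wy": 0, "wz": 0, "claw": 0.6},
  {"tx": 0, "ty": -0.007, "tz": -0.012, "wx": 0, "wy": 0, "wz": 0, "claw": 0.6},
  {"tx": 0, "ty": -0.007, "tz": -0.003, "wx": 0, "wy": 0, "wz": 0, "claw": 0.6},
  {"tx": 0, "ty": -0.007, "tz": -0.003, "wx": 0, "wy": 0, "wz": 0, "claw": 0.6},
])

```text
clock: 9.55
eef_pos: [509.7, 327.8, 97.2]
tool_rot: [3.14, 0.001, 3.081]
force: [-5.9, -1.0, 18.1]
width: 59.0
gripper_force: 67.0
```

>>> jog_arm([
  {"tx": 0, "ty": 0, "tz": -0.014, "wx": 0, "wy": 0, "wz": 0, "claw": 0.6},
  {"tx": 0, "ty": 0.007, "tz": -0.014, "wx": 0, "wy": 0, "wz": 0, "claw": 0.6},
  {"tx": 0, "ty": 0.007, "tz": -0.014, "wx": 0, "wy": 0, "wz": 0, "claw": 0.6},
  {"tx": 0, "ty": 0.007, "tz": -0.005, "wx": 0, "wy": 0, "wz": 0, "claw": 0.6},
  {"tx": 0, "ty": 0.007, "tz": -0.005, "wx": 0, "wy": 0, "wz": 0, "claw": 0.6},
])

```text
clock: 10.05
eef_pos: [509.6, 330.6, 97.2]
tool_rot: [3.141, 0.001, 3.082]
force: [-2.2, -0.8, 8.6]
width: 58.7
gripper_force: 66.2
```

>>> jog_arm([
  {"tx": 0, "ty": 0, "tz": 0, "wx": 0, "wy": 0, "wz": 0, "claw": 0},
  {"tx": 0, "ty": 0, "tz": 0, "wx": 0, "wy": 0, "wz": 0, "claw": 0},
  {"tx": 0, "ty": 0, "tz": 0, "wx": 0, "wy": 0, "wz": 0, "claw": 0},
  {"tx": 0, "ty": 0, "tz": -0.15, "wx": 0, "wy": 0, "wz": 0, "claw": 0},
  {"tx": 0.15, "ty": 0, "tz": -0.3, "wx": 0, "wy": 0, "wz": 0, "claw": 0},
  {"tx": 0.35, "ty": 0, "tz": -0.5, "wx": 0, "wy": 0, "wz": 0, "claw": 0},
  {"tx": 0.35, "ty": 0, "tz": -0.5, "wx": 0, "wy": 0, "wz": 0, "claw": 0},
  {"tx": 0.35, "ty": 0, "tz": -0.5, "wx": 0, "wy": 0, "wz": 0, "claw": 0},
])

```text
clock: 10.85
eef_pos: [401.8, 339.0, 249.6]
tool_rot: [3.136, 0.001, 3.086]
force: [0.5, 0.9, 0.1]
width: 85.3
gripper_force: 0.0
```

```bash
cat > an.py <<'E'
from h import *
an=np.array([596.3,324.7,89.8]);yaw=-.063
ax=np.array([np.cos(yaw),np.sin(yaw),0]);ay=np.array([-np.sin(yaw),np.cos(yaw),0])
def loc(P): d=P-an; return np.c_[d@ax,d@ay,d[:,2]]
def A(x,y,z): return an+x*ax+y*ay+[0,0,z]
E
python3 - <<'E'
from an import *
s=ctrl.read_state();print(s['clock'],s['eef_pos'],s['qpos'],s['force'])
p=cam('wrist'); save(p,'w3'); L=loc(pts(p))
q=L[(L[:,2]>18)&(L[:,2]<32)&(abs(L[:,1])<45)&(L[:,0]>-125)&(L[:,0]<-20)]
print('heel',len(q),np.median(q[:,2]),cv2.minAreaRect(q[:,:2].astype(np.float32)))
q=L[(abs(L[:,2])<4)&(abs(L[:,1])<60)&(L[:,0]>-135)&(L[:,0]<50)]
print(np.percentile(q,[0.5,99.5],axis=0), np.median(q[:,2]))
q=L[(L[:,2]>9)&(L[:,2]<18)&(abs(L[:,1])<60)&(L[:,0]>-45)&(L[:,0]<50)]
for x in range(-40,45,8):
    w=q[abs(q[:,0]-x)<4]; l=w[w[:,1]>25];r=w[w[:,1]<-25]
    print(x,len(l),l[:,1].min().round(1) if len(l) else '',len(r),r[:,1].max().round(1) if len(r) else '')
E
```

```text
10.85 [401.78841471 338.9628783  249.63057554] [-1.27323644  0.53438014  0.79634055  1.85814941 -0.4720498   0.9428427
  1.25358446] [0.52134667 0.86874847 0.11077585]
heel 3665 23.310937899481203 ((-84.56942749023438, 1.2449493408203125), (66.02129364013672, 61.196495056152344), 0.5078940391540527)
[[-122.7667481   -45.82066543   -3.53039733]
 [  34.26476173   47.40884933    3.51365753]] -1.1499975246688194
-40 0  0 
-32 48 41.8 44 -40.9
-24 42 38.0 47 -36.1
-16 45 35.3 44 -33.3
-8 41 35.2 42 -33.3
0 39 35.6 40 -33.6
8 40 35.0 42 -32.9
16 42 35.1 40 -33.0
24 29 35.3 30 -33.3
32 0  0 
40 0  0
```

View pics/w3.png

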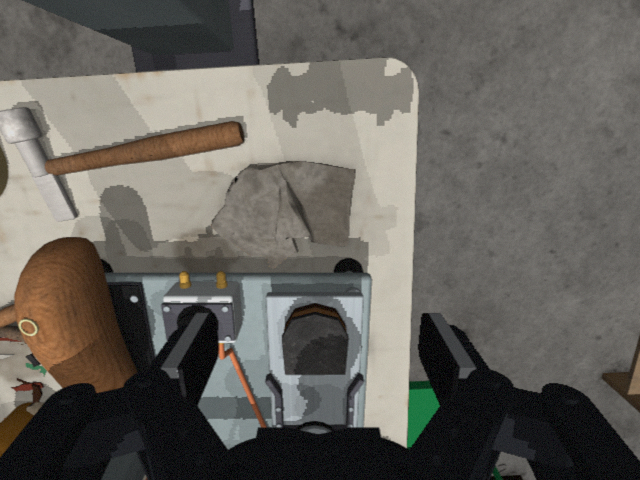

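```bash
cat > sim.py <<'E'
from an import *
from kin import *
def chain(q,wps):
    for pos,Rm in wps:
        q,e,r=ik(pos,Rm,q,.02); print(np.round(q,2),round(e,1),round(r,3))
    return q
if __name__=='__main__':
    s=ctrl.read_state();q=s['qpos']
    for lean in (25,32,38):
        print(lean)
        w=[(A(-190+5*k,1,140-10*k),TR(yaw,lean*k/8)) for k in range(9)]+[(A(-140,1,40),TR(yaw,lean)),(A(-140,1,9),TR(yaw,lean)),(A(-90,1,9),TR(yaw,lean)),(A(-41,1,9),TR(yaw,lean))]
        chain(q,w)
E
python3 sim.py
```

```text
25
[-1.25  0.57  0.78  1.87 -0.5   0.91  1.27] 0.0 0.0
[-1.28  0.57  0.79  1.91 -0.5   0.83  1.27] 0.0 0.0
[-1.31  0.58  0.79  1.95 -0.5   0.74  1.26] 0.0 0.0
[-1.33  0.59  0.8   1.99 -0.51  0.65  1.26] 0.0 0.0
[-1.35  0.6   0.8   2.02 -0.52  0.57  1.25] 0.0 0.0
[-1.38  0.62  0.8   2.06 -0.54  0.48  1.25] 0.0 0.0
[-1.39  0.63  0.79  2.1  -0.55  0.38  1.25] 0.0 0.0
[-1.4   0.66  0.78  2.13 -0.57  0.29  1.24] 0.0 0.0
[-1.47  0.73  0.87  2.17 -0.91  0.25  1.55] 0.0 0.0
[-1.44  0.77  0.86  2.16 -1.08  0.25  1.71] 0.2 0.006
[-1.41  0.83  0.81  2.13 -1.08  0.25  1.68] 1.7 0.044
[-1.3   0.84  0.77  2.07 -1.08  0.25  1.74] 0.9 0.026
[-1.2   0.85  0.74  2.   -1.08  0.25  1.79] 0.1 0.004
32
[-1.25  0.57  0.78  1.87 -0.5   0.91  1.27] 0.0 0.0
[-1.29  0.57  0.79  1.92 -0.49  0.81  1.26] 0.0 0.0
[-1.33  0.57  0.81  1.97 -0.5   0.7   1.25] 0.0 0.0
[-1.37  0.58  0.82  2.02 -0.5   0.6   1.24] 0.0 0.0
[-1.41  0.6   0.83  2.06 -0.52  0.49  1.23] 0.0 0.0
[-1.44  0.62  0.83  2.11 -0.53  0.38  1.22] 0.0 0.0
[-1.46  0.65  0.82  2.15 -0.55  0.26  1.2 ] 0.0 0.0
[-1.57  0.76  0.97  2.2  -1.08  0.25  1.69] 0.
[... 267 characters left out ...]
 2.9 0.085
38
[-1.25  0.57  0.78  1.87 -0.5   0.91  1.27] 0.0 0.0
[-1.3   0.56  0.8   1.93 -0.49  0.79  1.25] 0.0 0.0
[-1.36  0.57  0.82  1.99 -0.49  0.67  1.24] 0.0 0.0
[-1.41  0.58  0.84  2.04 -0.5   0.55  1.22] 0.0 0.0
[-1.45  0.61  0.85  2.1  -0.51  0.42  1.2 ] 0.0 0.0
[-1.49  0.64  0.85  2.15 -0.53  0.29  1.19] 0.0 0.0
[-1.6   0.74  0.99  2.2  -1.02  0.25  1.62] 0.0 0.0
[-1.65  0.83  1.05  2.2  -1.08  0.25  1.63] 2.1 0.052
[-1.7   0.92  1.09  2.18 -1.08  0.25  1.56] 4.2 0.107
[-1.65  0.95  1.05  2.16 -1.08  0.25  1.55] 5.0 0.13
[-1.63  1.01  1.01  2.14 -1.08  0.25  1.5 ] 6.1 0.163
[-1.52  1.    0.98  2.07 -1.08  0.25  1.57] 5.7 0.159
[-1.41  1.    0.94  2.   -1.08  0.25  1.63] 5.1 0.148
```

```bash
cat > dls.py <<'E'
from an import *
from kin import *
def jac(q):
    A0,t0=fk(q);J=np.zeros((6,7))
    for i in range(7):
        d=q.copy();d[i]+=1e-5;A1,t1=fk(d)
        J[:3,i]=(t1-t0)/1e-5/1000;J[3:,i]=R.from_matrix(A1@A0.T).as_rotvec()/1e-5
    return J,A0,t0
def run(q,wps,n=12,lam=1e-3,lim=.02,v=False):
    q=np.array(q,float)
    for pos,Rm in wps:
        A0,t0=fk(q);dr=R.from_matrix(A0.T@Rm).as_rotvec()
        for k in range(1,n+1):
            Rk=A0@R.from_rotvec(dr*k/n).as_matrix();pk=t0+(np.array(pos)-t0)*k/n
            for _ in range(2):
                J,A1,t1=jac(q);e=np.r_[(pk-t1)/1000,R.from_matrix(Rk@A1.T).as_rotvec()]
                q=np.clip(q+J.T@np.linalg.solve(J@J.T+lam**2*np.eye(6),e),LO+lim*0,HI)
        if v: print(np.round(q,2),round(np.linalg.norm(fk(q)[1]-pos),1))
    return q
E
python3 - <<'E'
from dls import *
q0=[-1.23779432,.62838577,.03850294,1.5173956,-.02701729,.99631677,-.01999753]
R1=TR(-.3);R2=TR(-.06)
q=run(q0,[([340,330,330],R1),([389.5,240.8,328.7],rot([3.14,0,2.837]))]);print(q.round(2),'obs -.695 .238 .101 1.889 -.028 1.015 .684')
q=run([-0.695,0.238,0.1007,1.889,-0.0281,1.0146,0.6843],[([436.6,-55.4,319.5],rot([3.14,0,2.837])),([443.3,-300.9,198.8],rot([3.14,0,2.836]))]);print(q.round(2),'obs .34 .524 .302 1.878 -.216 .772 2.025')
q=run([.2717,.8775,.4443,1.9894,-.8251,.4665,2.6424],[([441.4,-41.4,300.3],rot([3.14,0,3.082]))],n=30);print(q.round(2),'obs -.63 .345 .895 1.977 -.33 .975 1.94')
q=run([-.6296,.3454,.8952,1.9769,-.3299,.9749,1.9386],[([412,254,339.2],rot([3.14,0,3.082]))],n=30);print(q.round(2),'obs -1.232 .368 .877 1.820 -.32 1.107 1.270')
E
```

```text
[-0.7   0.24  0.11  1.89 -0.03  1.01  0.69] obs -.695 .238 .101 1.889 -.028 1.015 .684
[ 0.35  0.52  0.3   1.88 -0.21  0.77  2.02] obs .34 .524 .302 1.878 -.216 .772 2.025
[-0.64  0.35  0.91  1.98 -0.33  0.97  1.94] obs -.63 .345 .895 1.977 -.33 .975 1.94
[-1.24  0.37  0.88  1.82 -0.32  1.1   1.27] obs -1.232 .368 .877 1.820 -.32 1.107 1.270
```

```bash
cat > srch.py <<'E'
from dls import *
import time
rng=np.random.default_rng(1);q0=ctrl.read_state()['qpos'];best=[]
T0=time.time();R0=TR(yaw)
while time.time()-T0<150:
    k=rng.integers(1,3);w=[]
    for i in range(k):
        rv=rng.uniform(-1,1,3)*np.radians([45,45,100]);w.append((rng.uniform([330,250,290],[410,450,370]).round(-1),rv.round(1)))
    lean=rng.choice([28,33])
    W=[(p,R0@R.from_rotvec(v).as_matrix()) for p,v in w]+[(A(-150,1,60),TR(yaw,lean))]
    q=run(q0,W,n=8)
    m=np.min(np.minimum(q-LO,HI-q)); pos=np.linalg.norm(fk(q)[1]-W[-1][0])
    if pos<3: best.append((m,lean,w,q.round(2)))
best.sort(key=lambda b:-b[0]);print(len(best))
for b in best[:6]: print(b)
E
python3 srch.py
```

```text
23
(np.float64(0.29758512581366847), np.int64(28), [(array([340., 360., 350.]), array([ 0.7, -0.4, -1.7])), (array([380., 390., 330.]), array([-0.1,  0.3,  1.5]))], array([-0.32,  0.74, -0.95,  2.17,  1.48,  1.02, -0.76]))
(np.float64(0.29400466087395083), np.int64(28), [(array([400., 250., 360.]), array([-0.4, -0.6,  0.2])), (array([390., 360., 330.]), array([0.7, 0.1, 1.6]))], array([-0.71,  0.58, -0.35,  2.18,  1.38,  0.61, -0.71]))
(np.float64(0.2597385643862735), np.int64(28), [(array([380., 270., 370.]), array([-0.7, -0.6, -1.5])), (array([390., 320., 340.]), array([ 0. , -0.3,  1.4]))], array([-0.86,  0.56, -0.12,  2.18,  1.33,  0.49, -0.68]))
(np.float64(0.25563168292544525), np.int64(33), [(array([380., 410., 320.]), array([-0.7, -0.7, -1.3])), (array([330., 280., 350.]), array([-0.1, -0.4,  0.4]))], array([-0.41,  0.73, -0.89,  2.21,  1.57,  1.06, -0.9 ]))
(np.float64(0.25282479501927524), np.int64(33), [(array([340., 290., 350.]), array([-0.5, -0.5,  0.1]))], array([-0.52,  0.67, -0.7 ,  2.22,  1.55,  0.92, -0.91]))
(np.float64(0.24924867992219654), np.int64(28), [(array([370., 340., 370.]), array([-0.5, -0. , -0.7])), (array([410., 250., 360.]), array([-0.8, -0.7,  0.6]))], array([-0.87,  0.56, -0.11,  2.18,  1.34,  0.48, -0.69]))
```

Run:
```python
from dls import *
q0=ctrl.read_state()['qpos'];Rm=TR(yaw)@R.from_rotvec([-.5,-.5,.1]).as_matrix()
for n in (8,25):
    q=run(q0,[([340,290,350],Rm),(A(-150,1,60),TR(yaw,33)),(A(-140,1,9),TR(yaw,33)),(A(-41,1,9),TR(yaw,33))],n=n,v=True)
go([340,290,350],Rm)
```

```text
[-0.24 -0.1  -0.56  2.45  1.01  0.23 -0.41] 54.2
[-0.52  0.67 -0.7   2.22  1.55  0.92 -0.91] 0.0
[-0.53  0.78 -0.67  2.23  1.7   0.95 -1.04] 0.0
[-0.41  0.81 -0.61  2.07  1.7   0.85 -0.8 ] 0.0
[-1.64 -0.14  0.68  2.47  1.3   0.27 -0.73] 4.8
[-1.3   0.63  0.45  2.24  1.51  0.23 -0.93] 0.0
[-1.16  0.72  0.27  2.25  1.89  0.33 -1.33] 0.0
[-1.04  0.76  0.35  2.08  1.84  0.23 -1.12] 9.3
t [ 0.201 -0.171 -0.341] w [-0.315 -0.318  0.067] turn deg 40.7 dist 129
```

>>> jog_arm([
  {"tx": 0.2, "ty": -0.17, "tz": -0.34, "wx": -0.315, "wy": -0.318, "wz": 0.067, "claw": 1},
  {"tx": 0.2, "ty": -0.17, "tz": -0.34, "wx": -0.315, "wy": -0.318, "wz": 0.067, "claw": 1},
  {"tx": 0.2, "ty": -0.17, "tz": -0.34, "wx": -0.315, "wy": -0.318, "wz": 0.067, "claw": 1},
  {"tx": 0.2, "ty": -0.17, "tz": -0.34, "wx": -0.315, "wy": -0.318, "wz": 0.067, "claw": 1},
  {"tx": 0.2, "ty": -0.17, "tz": -0.34, "wx": -0.315, "wy": -0.318, "wz": 0.067, "claw": 1},
  {"tx": 0.2, "ty": -0.17, "tz": -0.34, "wx": -0.315, "wy": -0.318, "wz": 0.067, "claw": 1},
  {"tx": 0.2, "ty": -0.17, "tz": -0.34, "wx": -0.315, "wy": -0.318, "wz": 0.067, "claw": 1},
  {"tx": 0.2, "ty": -0.17, "tz": -0.34, "wx": -0.315, "wy": -0.318, "wz": 0.067, "claw": 1},
  {"tx": 0.2, "ty": -0.17, "tz": -0.34, "wx": -0.315, "wy": -0.318, "wz": 0.067, "claw": 1},
  {"tx": 0.2, "ty": -0.17, "tz": -0.34, "wx": -0.315, "wy": -0.318, "wz": 0.067, "claw": 1},
])

```text
clock: 11.9
eef_pos: [342.5, 289.4, 349.8]
tool_rot: [2.582, 0.449, 2.839]
force: [-41.4, -28.9, -43.0]
width: 0.2
gripper_force: 0.0
```

Run:
```python
from dls import *
s=ctrl.read_state();q0=s['qpos'];print(q0.round(2),s['qd'].round(2))
for n in (8,25):
    for mid in ([],[([340,290,350],TR(yaw)@R.from_rotvec([-.5,-.5,.1]).as_matrix())]):
        q=run(q0,mid+[(A(-150,1,60),TR(yaw,33)),(A(-140,1,9),TR(yaw,33)),(A(-41,1,9),TR(yaw,33))],n=n,v=True);print()
go(A(-150,1,60),TR(yaw,33))
```

```text
[-1.48 -0.11  0.55  2.47  1.23  0.23 -0.66] [ 0.67 -0.05 -0.73  0.03  1.71 -0.02 -1.63]
[-1.33  0.63  0.48  2.24  1.5   0.23 -0.93] 7.4
[-1.18  0.72  0.29  2.25  1.9   0.32 -1.35] 0.0
[-1.06  0.77  0.39  2.09  1.88  0.23 -1.17] 17.7

[-1.47 -0.12  0.54  2.47  1.27  0.23 -0.69] 3.2
[-1.33  0.63  0.49  2.24  1.5   0.23 -0.93] 8.8
[-1.18  0.72  0.29  2.25  1.91  0.32 -1.35] 0.0
[-1.06  0.77  0.39  2.09  1.88  0.23 -1.17] 18.0

[-1.29  0.62  0.43  2.24  1.51  0.24 -0.93] 0.0
[-1.16  0.71  0.26  2.25  1.88  0.34 -1.33] 0.0
[-1.04  0.76  0.35  2.08  1.84  0.23 -1.12] 9.0

[-1.47 -0.12  0.54  2.47  1.27  0.23 -0.69] 3.2
[-1.3   0.62  0.44  2.24  1.51  0.24 -0.93] 0.0
[-1.16  0.72  0.27  2.25  1.89  0.33 -1.33] 0.0
[-1.04  0.76  0.35  2.08  1.84  0.23 -1.12] 9.2

t [ 0.032 -0.173  0.746] w [ 0.279 -0.041 -0.151] turn deg 28.8 dist 230
```

```bash
cat > srch2.py <<'E'
from dls import *
import time
rng=np.random.default_rng(2);s=ctrl.read_state();q0=s['qpos'];print(s['force'],s['clock']);best=[]
T0=time.time()
def mg(q): return np.min(np.minimum(q-LO,HI-q))
while time.time()-T0<120:
    k=rng.integers(1,3);w=[]
    for i in range(k):
        w.append((rng.uniform([330,250,260],[420,450,370]).round(-1),rng.uniform([-.7,-.7,-1],[.7,.2,1]).round(1)))
    lean=rng.choice([25,30,35])
    W=[(p,TR(yaw)@R.from_rotvec(v).as_matrix()) for p,v in w]+[(A(-150,1,60),TR(yaw,lean)),(A(-41,1,9),TR(yaw,lean))]
    q=q0;ms=[]
    for x in W:
        q=run(q,[x],n=6); ms.append(mg(q))
        if ms[-1]<.04: break
    else:
        best.append((min(ms),lean,w,q.round(2)))
best.sort(key=lambda b:-b[0]);print(len(best))
for b in best[:6]: print(b)
E
python3 srch2.py
```

```text
[-41.37872135 -28.85168122 -43.03240551] 11.9
5
(np.float64(0.13995450785120786), np.int64(30), [(array([370., 360., 360.]), array([-0.5, -0.2,  0.3])), (array([390., 340., 320.]), array([ 0.5, -0.3,  0.8]))], array([-0.67,  0.72, -0.17,  2.04,  1.56,  0.49, -0.73]))
(np.float64(0.06257506451586273), np.int64(25), [(array([390., 420., 270.]), array([-0.6, -0.4,  1. ]))], array([-0.77,  0.71,  0.04,  1.99,  1.15,  0.31, -0.32]))
(np.float64(0.05816061438073697), np.int64(30), [(array([400., 360., 260.]), array([-0.4,  0.2, -0.7])), (array([340., 270., 360.]), array([-0.3,  0. , -0. ]))], array([-0.88,  0.73,  0.15,  2.05,  1.52,  0.29, -0.75]))
(np.float64(0.04233794384016756), np.int64(35), [(array([360., 400., 320.]), array([-0.4, -0.6,  0.8]))], array([-1.03,  0.77,  0.31,  2.1 ,  1.94,  0.27, -1.23]))
(np.float64(0.041996573045128965), np.int64(35), [(array([340., 260., 350.]), array([-0.4, -0.6,  0.8]))], array([-1.03,  0.77,  0.31,  2.1 ,  1.94,  0.27, -1.24]))
```

Run:
```python
from an import *
go([370,360,360],TR(yaw)@R.from_rotvec([-.5,-.2,.3]).as_matrix())
```

```text
t [-0.03   0.226  0.114] w [0.039 0.15  0.162] turn deg 20.2 dist 76
```

>>> jog_arm([
  {"tx": -0.03, "ty": 0.226, "tz": 0.114, "wx": 0.039, "wy": 0.15, "wz": 0.162, "claw": 1},
  {"tx": -0.03, "ty": 0.226, "tz": 0.114, "wx": 0.039, "wy": 0.15, "wz": 0.162, "claw": 1},
  {"tx": -0.03, "ty": 0.226, "tz": 0.114, "wx": 0.039, "wy": 0.15, "wz": 0.162, "claw": 1},
  {"tx": -0.03, "ty": 0.226, "tz": 0.114, "wx": 0.039, "wy": 0.15, "wz": 0.162, "claw": 1},
  {"tx": -0.03, "ty": 0.226, "tz": 0.114, "wx": 0.039, "wy": 0.15, "wz": 0.162, "claw": 1},
])

```text
clock: 12.4
eef_pos: [361.0, 305.3, 336.3]
tool_rot: [2.69, 0.276, 2.768]
force: [-0.3, -0.2, -0.7]
width: 0.3
gripper_force: 0.0
```

Run:
```python
from dls import *
s=ctrl.read_state();q0=s['qpos'];print(q0.round(2),s['qd'].round(2),s['force'])
W2=([390,340,320],TR(yaw)@R.from_rotvec([.5,-.3,.8]).as_matrix())
for n in (6,20): run(q0,[W2,(A(-150,1,60),TR(yaw,30)),(A(-41,1,9),TR(yaw,30))],n=n,v=True)
go(*W2)
```

```text
[-1.79  0.01  1.02  2.3   0.12  0.32  0.38] [-0.02  0.29  0.4  -0.34 -2.18  0.32  1.99] [-0.32057021 -0.22172613 -0.7000176 ]
[-1.48  0.76  0.93  1.49 -0.11  1.46  0.11] 0.0
[-1.44  0.67  0.71  2.21  0.09  0.23  0.5 ] 54.7
[-1.15  0.79  0.56  2.06  0.13  0.23  0.57] 72.5
[-1.49  0.77  0.95  1.49 -0.12  1.46  0.12] 0.0
[-1.45  0.67  0.72  2.21  0.08  0.23  0.52] 54.5
[-1.15  0.79  0.56  2.06  0.18  0.23  0.53] 72.5
t [-0.031  0.1    0.121] w [ 0.602 -0.128  0.26 ] turn deg 60.1 dist 48
```

```bash
cat > srch3.py <<'E'
from dls import *
import time,sys
from multiprocessing import Pool
q0=ctrl.read_state()['qpos']
L2=LO+np.array([.1,.05,.05,.1,.15,.17,.1]);H2=HI-.1
def work(seed):
    rng=np.random.default_rng(seed);T0=time.time();out=[]
    while time.time()-T0<100:
        k=rng.integers(2,4);w=[]
        for i in range(k):
            w.append((rng.uniform([330,230,280],[430,450,400]).round(-1),rng.uniform([-.9,-.3,-1.3],[.9,.7,1.3]).round(1)))
        q=q0;ok=True;qs=[]
        for j,(p,v) in enumerate(w):
            q=run(q,[(p,TR(yaw)@R.from_rotvec(v).as_matrix())],n=6);qs.append(q)
            if ((q<L2)|(q>H2)).any(): ok=False;break
        if not ok: continue
        for lean in (30,):
            q1=run(q,[(A(-150,1,60),TR(yaw,lean))],n=8)
            if ((q1<LO+.06)|(q1>HI-.06)).any(): continue
            q2=run(q1,[(A(-41,1,9),TR(yaw,lean))],n=6)
            m=np.min(np.minimum(q2-LO,HI-q2)); m=min(m,q1[5]-.23)
            if m>.05: out.append((m,w,[x.round(2) for x in qs],q1.round(2),q2.round(2)))
    return out
if __name__=='__main__':
    with Pool() as P: o=sum(P.map(work,range(8)),[])
    o.sort(key=lambda b:-b[0]);print(len(o))
    for b in o[:4]: print(*b,sep='\n',end='\n\n')
E
OMP_NUM_THREADS=1 OPENBLAS_NUM_THREADS=1 python3 srch3.py
```

```text
0
```

Run:
```python
from dls import *
q0=ctrl.read_state()['qpos']
B=TR(yaw)
for p in ([400,330,320],[350,400,300]):
  for th in (.6,.9,1.2):
    print(p,th);W=[(p,B@E('x',th)),(p,E('z',-.0)@TR(yaw,30)@E('x',th)),(p,TR(yaw,30)@E('x',th*.5)),(A(-150,1,60),TR(yaw,30)),(A(-41,1,9),TR(yaw,30))]
    run(q0,W,n=10,v=True)
```

```text
[400, 330, 320] 0.6
[-1.38  0.76  0.83  1.44 -0.07  1.54  0.93] 0.0
[-1.73  0.8   1.06  1.69  0.09  1.17  0.53] 0.0
[-1.81  0.6   1.09  1.9   0.09  0.86  0.54] 0.0
[-1.45  0.68  0.73  2.21 -0.05  0.23  0.64] 54.6
[-1.15  0.79  0.57  2.06 -0.03  0.23  0.74] 72.7
[400, 330, 320] 0.9
[-1.38  0.93  0.82  1.3   0.04  1.74  0.91] 0.0
[-1.63  0.98  1.01  1.5   0.12  1.47  0.52] 0.0
[-1.76  0.69  1.04  1.8   0.11  1.02  0.5 ] 0.0
[-1.45  0.68  0.72  2.21 -0.01  0.23  0.6 ] 54.6
[-1.15  0.79  0.57  2.06  0.01  0.23  0.69] 72.6
[400, 330, 320] 1.2
[-1.37  1.1   0.81  1.2   0.17  1.91  0.93] 0.0
[-1.53  1.15  0.99  1.32  0.17  1.73  0.53] 0.0
[-1.71  0.78  1.01  1.69  0.12  1.18  0.49] 0.0
[-1.45  0.68  0.72  2.21  0.01  0.23  0.58] 54.6
[-1.15  0.79  0.56  2.06  0.05  0.23  0.66] 72.6
[350, 400, 300] 0.6
[-1.45  0.81  0.78  1.37 -0.12  1.6   0.81] 0.0
[-1.78  0.86  0.99  1.58  0.04  1.29  0.44] 0.0
[-1.88  0.67  1.02  1.81  0.04  0.94  0.43] 0.0
[-1.45  0.68  0.73  2.21 -0.02  0.23  0.61] 54.6
[-1.15  0.79  0.57  2.06  0.    0.23  0.7 ] 72.7
[350, 400, 300] 0.9
[-1.43  0.99  0.77  1.2  -0.02  1.84  0.81] 0.0
[-1.67  1.03  0.95  1.37  0.07  1.61  0.44] 0.0
[-1.82  0.76  0.98  1.7   0.06  1.12  0.41] 0.0
[-1.45  0.68  0.72  2.21  0.    0.23  0.59] 54.6
[-1.15  0.79  0.57  2.06  0.03  0.23  0.67] 72.6
[350, 400, 300] 1.2
[-1.41  1.15  0.76  1.06  0.11  1.98  0.84] 24.7
[-1.57  1.2   0.94  1.17  0.12  1.89  0.47] 0.0
[-1.77  0.85  0.96  1.58  0.06  1.29  0.41] 0.0
[-1.45  0.68  0.72  2.21  0.01  0.23  0.58] 54.6
[-1.15  0.79  0.56  2.06  0.04  0.23  0.66] 72.6
```

Run:
```python
from dls import *
q0=ctrl.read_state()['qpos']
for lean in (20,24,28):
  for h in (yaw,.1,.25):
    print(lean,h)
    W=[([390,330,300],TR(h)),(A(-165,1,90),TR(h,lean)),(A(-140,1,9),TR(h,lean)),(A(-41,1,9),TR(h,lean))]
    run(q0,W,n=10,v=True)
```

```text
20 -0.063
[-1.31  0.45  0.81  1.82 -0.37  1.03  1.15] 0.0
[-1.41  0.6   0.78  2.11 -0.44  0.36  1.13] 0.0
[-1.21  0.72  0.55  2.12 -0.54  0.23  1.21] 21.2
[-1.04  0.78  0.53  1.93 -0.5   0.27  1.28] 0.0
20 0.1
[-1.29  0.44  0.78  1.82 -0.36  1.03  1.3 ] 0.0
[-1.34  0.56  0.7   2.14 -0.47  0.3   1.33] 0.0
[-1.13  0.68  0.46  2.16 -0.62  0.23  1.47] 45.0
[-0.97  0.75  0.46  1.96 -0.59  0.23  1.56] 5.3
20 0.25
[-1.28  0.43  0.76  1.82 -0.34  1.02  1.44] 0.0
[-1.25  0.53  0.6   2.17 -0.51  0.25  1.54] 0.0
[-1.03  0.65  0.35  2.18 -0.73  0.23  1.77] 61.9
[-0.9   0.73  0.39  1.98 -0.73  0.23  1.87] 15.4
24 -0.063
[-1.31  0.45  0.81  1.82 -0.37  1.03  1.15] 0.0
[-1.47  0.62  0.81  2.15 -0.42  0.27  1.07] 0.0
[-1.28  0.73  0.58  2.17 -0.56  0.23  1.19] 51.2
[-1.09  0.79  0.56  1.99 -0.56  0.23  1.32] 20.3
24 0.1
[-1.29  0.44  0.78  1.82 -0.36  1.03  1.3 ] 0.0
[-1.39  0.56  0.71  2.19 -0.46  0.23  1.29] 13.9
[-1.17  0.68  0.46  2.21 -0.71  0.23  1.54] 80.9
[-1.01  0.75  0.47  2.02 -0.79  0.23  1.74] 42.9
24 0.25
[-1.28  0.43  0.76  1.82 -0.34  1.02  1.44] 0.0
[-1.28  0.52  0.59  2.22 -0.51  0.23  1.52] 34.9
[-1.02  0.62  0.3   2.23 -0.9   0.23  1.91] 105.4
[-0.9   0.71  0.36  2.05 -1.08  0.23  2.22] 57.0
28 -0.063
[-1.31  0.45  0.81  1.82 -0.37  1.03  1.15] 0.0
[-1.53  0.64  0.84  2.19 -0.41  0.23  1.02] 14.1
[-1.34  0.75  0.62  2.21 -0.61  0.23  1.2 ] 78.8
[-1.15  0.8   0.59  2.03 -0.7   0.23  1.42] 52.7
28 0.1
[-1.29  0.44  0.78  1.82 -0.36  1.03  1.3 ] 0.0
[-1.44  0.57  0.74  2.24 -0.45  0.23  1.25] 48.0
[-1.21  0.66  0.45  2.25 -0.81  0.23  1.6 ] 116.8
[-1.01  0.72  0.42  2.08 -1.1   0.23  2.06] 87.4
28 0.25
[-1.28  0.43  0.76  1.82 -0.34  1.02  1.44] 0.0
[-1.32  0.51  0.6   2.28 -0.52  0.23  1.5 ] 72.5
[-0.95  0.57  0.14  2.29 -1.1   0.23  2.21] 159.7
[-0.74  0.65  0.1   2.13 -1.1   0.23  2.42] 134.3
```

Run:
```python
from dls import *
q0=ctrl.read_state()['qpos']
for lean in (20,25,30):
  for h in (-.2,-.4,-.6):
    print(lean,h)
    W=[([390,330,300],TR(h)),(A(-132,1,90),TR(h,lean*.5)),(A(-132,1,9),TR(h,lean*.5)),(A(-80,1,9),TR(h,lean*.8)),(A(-41,1,9),TR(h,lean))]
    run(q0,W,n=10,v=True)
```

```text
20 -0.2
[-1.32  0.45  0.83  1.82 -0.38  1.04  1.03] 0.0
[-1.23  0.65  0.74  1.92 -0.5   0.65  1.13] 0.0
[-1.14  0.75  0.6   1.98 -0.6   0.47  1.21] 0.0
[-1.14  0.79  0.63  1.94 -0.59  0.4   1.21] 0.0
[-1.13  0.83  0.65  1.9  -0.59  0.35  1.21] 0.0
20 -0.4
[-1.34  0.46  0.86  1.82 -0.4   1.04  0.85] 0.0
[-1.26  0.68  0.78  1.89 -0.5   0.7   0.93] 0.0
[-1.18  0.78  0.65  1.95 -0.6   0.52  1.  ] 0.0
[-1.19  0.83  0.71  1.9  -0.58  0.48  0.98] 0.0
[-1.19  0.88  0.74  1.85 -0.56  0.46  0.96] 0.0
20 -0.6
[-1.35  0.47  0.89  1.82 -0.42  1.05  0.67] 0.0
[-1.28  0.71  0.82  1.86 -0.5   0.75  0.73] 0.0
[-1.21  0.81  0.7   1.92 -0.6   0.58  0.79] 0.0
[-1.22  0.87  0.77  1.85 -0.56  0.57  0.76] 0.0
[-1.22  0.92  0.81  1.79 -0.54  0.57  0.73] 0.0
25 -0.2
[-1.32  0.45  0.83  1.82 -0.38  1.04  1.03] 0.0
[-1.27  0.65  0.76  1.94 -0.48  0.6   1.11] 0.0
[-1.17  0.75  0.6   2.   -0.59  0.41  1.18] 0.0
[-1.18  0.8   0.65  1.98 -0.58  0.31  1.17] 0.0
[-1.18  0.84  0.67  1.96 -0.58  0.24  1.16] 0.0
25 -0.4
[-1.34  0.46  0.86  1.82 -0.4   1.04  0.85] 0.0
[-1.3   0.68  0.8   1.91 -0.48  0.66  0.9 ] 0.0
[-1.
[... 432 characters left out ...]
  1.03] 0.0
[-1.3   0.65  0.77  1.97 -0.47  0.54  1.08] 0.0
[-1.2   0.75  0.61  2.03 -0.57  0.36  1.14] 0.0
[-1.23  0.81  0.67  2.02 -0.57  0.23  1.12] 4.1
[-1.25  0.86  0.71  2.01 -0.64  0.23  1.17] 33.1
30 -0.4
[-1.34  0.46  0.86  1.82 -0.4   1.04  0.85] 0.0
[-1.34  0.69  0.83  1.93 -0.46  0.62  0.86] 0.0
[-1.25  0.79  0.68  1.99 -0.56  0.44  0.92] 0.0
[-1.31  0.87  0.78  1.96 -0.54  0.36  0.87] 0.0
[-1.33  0.94  0.83  1.93 -0.53  0.3   0.84] 0.0
30 -0.6
[-1.35  0.47  0.89  1.82 -0.42  1.05  0.67] 0.0
[-1.36  0.73  0.87  1.89 -0.45  0.7   0.66] 0.0
[-1.28  0.83  0.74  1.94 -0.55  0.53  0.71] 0.0
[-1.34  0.93  0.85  1.88 -0.51  0.5   0.64] 0.0
[-1.36  1.01  0.91  1.83 -0.49  0.48  0.6 ] 0.0
```

```bash
cat >> an.py <<'E'
an=an+1.0*ay
def WL(lean,h=-.4,tyaw=yaw):
    return R.from_rotvec(np.radians(lean)*np.cross([0,0,-1.],[np.cos(h),np.sin(h),0])).as_matrix()@TR(tyaw)
E
python3 - <<'E'
from dls import *
q0=ctrl.read_state()['qpos']
W=[([390,330,300],TR(yaw)),(A(-135,0,90),WL(14)),(A(-135,0,10),WL(14)),(A(-80,0,10),WL(22)),(A(-41,0,10),WL(27))]
run(q0,W,n=10,v=True)
go(*W[0])
E
```

```text
[-1.31  0.45  0.81  1.82 -0.37  1.03  1.15] 0.0
[-1.31  0.67  0.78  1.93 -0.42  0.62  1.16] 0.0
[-1.22  0.77  0.65  1.98 -0.51  0.44  1.21] 0.0
[-1.26  0.85  0.73  1.94 -0.48  0.38  1.18] 0.0
[-1.27  0.9   0.78  1.9  -0.47  0.34  1.16] 0.0
t [-0.025  0.043  0.168] w [ 0.256  0.215 -0.154] turn deg 33.1 dist 53
```

>>> jog_arm([
  {"tx": -0.025, "ty": 0.043, "tz": 0.168, "wx": 0.256, "wy": 0.215, "wz": -0.154, "claw": 1},
  {"tx": -0.025, "ty": 0.043, "tz": 0.168, "wx": 0.256, "wy": 0.215, "wz": -0.154, "claw": 1},
  {"tx": -0.025, "ty": 0.043, "tz": 0.168, "wx": 0.256, "wy": 0.215, "wz": -0.154, "claw": 1},
  {"tx": -0.025, "ty": 0.043, "tz": 0.168, "wx": 0.256, "wy": 0.215, "wz": -0.154, "claw": 1},
  {"tx": -0.025, "ty": 0.043, "tz": 0.168, "wx": 0.256, "wy": 0.215, "wz": -0.154, "claw": 1},
  {"tx": -0.025, "ty": 0.043, "tz": 0.168, "wx": 0.256, "wy": 0.215, "wz": -0.154, "claw": 1},
  {"tx": -0.025, "ty": 0.043, "tz": 0.168, "wx": 0.256, "wy": 0.215, "wz": -0.154, "claw": 1},
])

```text
clock: 13.1
eef_pos: [390.4, 329.4, 299.2]
tool_rot: [-3.141, 0.002, 3.078]
force: [-0.5, -0.2, -0.7]
width: -0.1
gripper_force: 0.0
```

Run:
```python
from an import *
print(ctrl.read_state()['qpos'].round(2))
go(A(-137,0,90),WL(14)); go(A(-137,0,10),WL(14))
```

```text
[-1.27  0.43  0.75  1.82 -0.34  1.02  1.12]
t [-0.228  0.031  0.398] w [ 0.051 -0.145 -0.001] turn deg 13.9 dist 138
t [-0.228  0.031  0.665] w [ 0.051 -0.145 -0.001] turn deg 13.9 dist 211
```

>>> jog_arm([
  {"tx": -0.228, "ty": 0.031, "tz": 0.398, "wx": 0.051, "wy": -0.145, "wz": 0, "claw": 1},
  {"tx": -0.228, "ty": 0.031, "tz": 0.398, "wx": 0.051, "wy": -0.145, "wz": 0, "claw": 1},
  {"tx": -0.228, "ty": 0.031, "tz": 0.398, "wx": 0.051, "wy": -0.145, "wz": 0, "claw": 1},
  {"tx": -0.228, "ty": 0.031, "tz": 0.52, "wx": 0.051, "wy": -0.145, "wz": 0, "claw": 1},
  {"tx": -0.228, "ty": 0.031, "tz": 0.665, "wx": 0.051, "wy": -0.145, "wz": 0, "claw": 1},
  {"tx": -0.228, "ty": 0.031, "tz": 0.665, "wx": 0.051, "wy": -0.145, "wz": 0, "claw": 1},
  {"tx": -0.228, "ty": 0.031, "tz": 0.665, "wx": 0.051, "wy": -0.145, "wz": 0, "claw": 1},
])

```text
clock: 13.8
eef_pos: [458.1, 335.1, 102.3]
tool_rot: [-3.061, 0.23, 3.089]
force: [2.2, 0.2, -0.2]
width: 0.0
gripper_force: 0.0
```

Run:
```python
from an import *
s=ctrl.read_state();print(s['qpos'].round(2),loc(s['eef_pos'][None]),s['force'])
for x in (-110,-80,-52,-44): go(A(x,0,10),WL({-110:18,-80:22}.get(x,26)))
```

```text
[-1.2   0.75  0.6   1.99 -0.43  0.43  1.14] [[-138.53338112    0.66804739   12.49496551]] [ 2.23368296  0.16663917 -0.15164156]
t [-0.091 -0.001  0.03 ] w [ 0.016 -0.042  0.001] turn deg 4.1 dist 29
t [-0.188 -0.     0.053] w [ 0.031 -0.084  0.001] turn deg 8.1 dist 59
t [-0.279  0.001  0.074] w [ 0.046 -0.126  0.001] turn deg 12.1 dist 87
t [-0.305  0.001  0.08 ] w [ 0.046 -0.126  0.001] turn deg 12.1 dist 95
```

>>> jog_arm([
  {"tx": -0.045, "ty": 0, "tz": 0.015, "wx": 0.008, "wy": -0.02, "wz": 0, "claw": 1},
  {"tx": -0.09, "ty": 0, "tz": 0.03, "wx": 0.016, "wy": -0.042, "wz": 0, "claw": 1},
  {"tx": -0.12, "ty": 0, "tz": 0.038, "wx": 0.02, "wy": -0.055, "wz": 0, "claw": 1},
  {"tx": -0.155, "ty": 0, "tz": 0.046, "wx": 0.025, "wy": -0.07, "wz": 0, "claw": 1},
  {"tx": -0.188, "ty": 0, "tz": 0.053, "wx": 0.031, "wy": -0.084, "wz": 0, "claw": 1},
  {"tx": -0.215, "ty": 0, "tz": 0.06, "wx": 0.036, "wy": -0.098, "wz": 0, "claw": 1},
  {"tx": -0.24, "ty": 0, "tz": 0.066, "wx": 0.041, "wy": -0.11, "wz": 0, "claw": 1},
  {"tx": -0.26, "ty": 0, "tz": 0.07, "wx": 0.046, "wy": -0.126, "wz": 0, "claw": 1},
  {"tx": -0.26, "ty": 0, "tz": 0.07, "wx": 0.046, "wy": -0.126, "wz": 0, "claw": 1},
])

```text
clock: 14.7
eef_pos: [539.0, 330.3, 98.0]
tool_rot: [-2.979, 0.426, 3.117]
force: [-0.7, 0.2, 0.1]
width: 0.0
gripper_force: 0.0
```

Run:
```python
from an import *
s=ctrl.read_state();print(s['qpos'].round(2),loc(s['eef_pos'][None]),s['force'],s['qd'].round(2))
p=cam('wrist'); save(p,'w4'); L=loc(pts(p))
q=L[(L[:,2]>18)&(L[:,2]<32)&(abs(L[:,1])<45)&(L[:,0]>-90)&(L[:,0]<33)]
print('heel',len(q),cv2.minAreaRect(q[:,:2].astype(np.float32)) if len(q) else '')
for x in (-52,-45,-40): go(A(x,0,10),WL(27))
```

```text
[-1.27  0.88  0.74  1.93 -0.39  0.33  1.08] [[-57.50271872   0.99163698   8.2455766 ]] [-0.67446798  0.1641051   0.14617646] [ 0.01 -0.02 -0.01  0.01 -0.    0.02  0.01]
heel 1876 ((-35.84223175048828, -6.992502212524414), (40.0911979675293, 98.54266357421875), 80.99932098388672)
t [-0.019 -0.003  0.003] w [ 0.003 -0.011  0.002] turn deg 1.0 dist 6
t [-0.041 -0.002  0.013] w [ 0.003 -0.011  0.002] turn deg 1.0 dist 13
t [-0.056 -0.002  0.02 ] w [ 0.003 -0.011  0.002] turn deg 1.0 dist 18
```

View pics/w4.png

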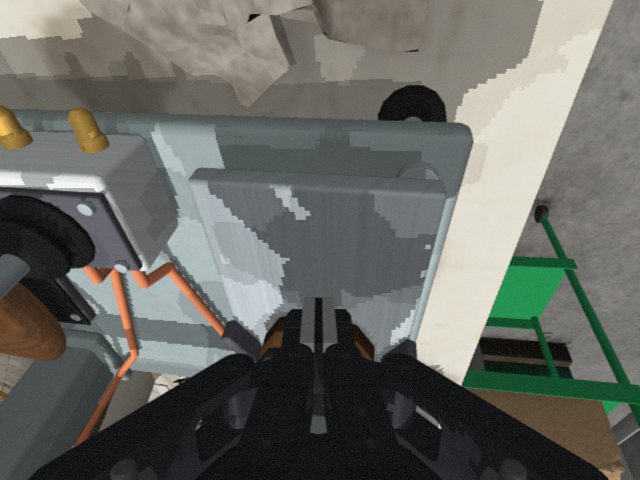

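>>> jog_arm([
  {"tx": -0.019, "ty": -0.002, "tz": 0.003, "wx": 0.003, "wy": -0.011, "wz": 0.002, "claw": 1},
  {"tx": -0.035, "ty": -0.002, "tz": 0.01, "wx": 0.003, "wy": -0.011, "wz": 0.002, "claw": 1},
  {"tx": -0.041, "ty": -0.002, "tz": 0.012, "wx": 0.003, "wy": -0.011, "wz": 0.002, "claw": 1},
  {"tx": -0.041, "ty": -0.002, "tz": 0.012, "wx": 0.003, "wy": -0.011, "wz": 0.002, "claw": 1},
])

```text
clock: 15.15
eef_pos: [552.3, 328.4, 100.8]
tool_rot: [-2.977, 0.443, 3.114]
force: [0.1, 0.5, 0.1]
width: 0.4
gripper_force: 0.1
```

Run:
```python
from an import *
s=ctrl.read_state();print(loc(s['eef_pos'][None]),s['force'],s['qd'].round(2))
```

```text
[[-44.16793067  -0.0907307   11.01804705]] [0.09406798 0.46096094 0.14755926] [-0.   -0.   -0.01  0.01 -0.    0.   -0.  ]
```

>>> jog_arm([
  {"tx": -0.006, "ty": 0, "tz": 0.004, "wx": 0, "wy": 0, "wz": 0, "claw": 1},
  {"tx": -0.012, "ty": 0, "tz": 0.007, "wx": 0, "wy": 0, "wz": 0, "claw": 1},
  {"tx": -0.012, "ty": 0, "tz": 0.007, "wx": 0, "wy": 0, "wz": 0, "claw": 1},
])

```text
clock: 15.45
eef_pos: [556.2, 328.1, 100.3]
tool_rot: [-2.976, 0.443, 3.115]
force: [-0.8, 1.0, -0.4]
width: 0.3
gripper_force: 0.0
```

>>> jog_arm([
  {"tx": -0.006, "ty": 0, "tz": 0.003, "wx": 0, "wy": 0, "wz": 0, "claw": 1},
  {"tx": -0.009, "ty": 0, "tz": 0.005, "wx": 0, "wy": 0, "wz": 0, "claw": 1},
  {"tx": -0.009, "ty": 0, "tz": 0.005, "wx": 0, "wy": 0, "wz": 0, "claw": 1},
])

```text
clock: 15.75
eef_pos: [558.5, 328.0, 99.8]
tool_rot: [-2.976, 0.442, 3.115]
force: [-1.5, -0.1, 0.6]
width: 0.1
gripper_force: 0.9
```

>>> jog_arm([
  {"tx": -0.006, "ty": 0, "tz": 0.003, "wx": 0, "wy": 0, "wz": 0, "claw": 1},
  {"tx": -0.006, "ty": 0, "tz": 0.003, "wx": 0, "wy": 0, "wz": 0, "claw": 1},
  {"tx": -0.006, "ty": 0, "tz": 0.003, "wx": 0, "wy": 0, "wz": 0, "claw": 1},
])

```text
clock: 16.05
eef_pos: [558.9, 327.9, 99.2]
tool_rot: [-2.976, 0.439, 3.115]
force: [-5.8, 0.8, 2.7]
width: 0.0
gripper_force: 3.1
```

Run:
```python
from an import *
s=ctrl.read_state();print(loc(s['eef_pos'][None]),s['force'])
L=loc(pts(cam('scene')))
q=L[(L[:,2]>20)&(L[:,2]<28)&(abs(L[:,1])<36)&(L[:,0]>-60)&(L[:,0]<45)]
print(len(q),np.percentile(q,[1,99],axis=0).round(1) if len(q) else '')
L=loc(pts(cam('top')))
q=L[(L[:,2]>18)&(L[:,2]<30)&(abs(L[:,1])<36)&(L[:,0]>-60)&(L[:,0]<45)]
print(len(q),np.percentile(q,[1,99],axis=0).round(1) if len(q) else '')
```

```text
[[-37.47997224  -0.12029923   9.40010396]] [-5.79888259  0.83183881  2.73170707]
172 [[-54.1 -34.7  20.3]
 [ 36.   24.8  27.7]]
316 [[-36.4 -30.4  18.5]
 [ 40.6  26.1  29.1]]
```

>>> jog_arm([
  {"tx": -0.005, "ty": 0, "tz": 0.002, "wx": 0, "wy": 0, "wz": 0, "claw": 1},
  {"tx": -0.005, "ty": 0, "tz": 0.002, "wx": 0, "wy": 0, "wz": 0, "claw": 1},
  {"tx": 0.1, "ty": 0, "tz": -0.05, "wx": 0, "wy": 0, "wz": 0, "claw": 1},
  {"tx": 0.2, "ty": 0, "tz": -0.1, "wx": 0, "wy": 0, "wz": 0, "claw": 1},
  {"tx": 0.33, "ty": 0, "tz": -0.22, "wx": 0, "wy": 0, "wz": 0, "claw": 1},
  {"tx": 0.33, "ty": 0, "tz": -0.22, "wx": 0, "wy": 0, "wz": 0, "claw": 1},
])

```text
clock: 16.75
eef_pos: [438.0, 344.1, 115.7]
tool_rot: [-2.975, 0.438, 3.122]
force: [0.4, -0.1, -0.7]
width: 0.1
gripper_force: 0.0
```

Run:
```python
from an import *
s=ctrl.read_state();print(s['qpos'].round(2),loc(s['eef_pos'][None]),s['force'])
p=cam('wrist'); L=loc(pts(p))
d=p['img'].copy()
q=L[(L[:,2]>19)&(L[:,2]<30)&(abs(L[:,1])<38)&(L[:,0]>-60)&(L[:,0]<45)]
print(len(q),np.percentile(q,[1,50,99],axis=0).round(1) if len(q) else '')
for y in range(-28,30,8):
    w=q[abs(q[:,1]-y)<4]; print(y,w[:,0].min().round(1) if len(w) else '')
save(p,'w5')
r=ctrl.trace(p,'lever_knob')
for t in r[:2]: print(t['score'],t['extent'])
L0=pts(p); q=L[(L[:,2]>105)&(L[:,2]<150)&(abs(L[:,1]+110)<40)&(abs(L[:,0]+100)<40)]
print('knob',len(q),np.percentile(q,[2,50,98],axis=0).round(1) if len(q) else '')
for n in('scene','top'):
    L=loc(pts(cam(n)));q=L[(L[:,2]>100)&(L[:,2]<150)&(abs(L[:,1]+110)<45)&(abs(L[:,0]+100)<35)]
    print(n,len(q),np.percentile(q,[2,50,98],axis=0).round(1) if len(q) else '')
```

```text
[-1.51  0.84  0.83  2.08 -0.42  0.32  0.99] [[-159.23001832    8.41086576   25.86369677]] [ 0.40208766 -0.14583233 -0.73468961]
311 [[-32.   -0.9  19.2]
 [-19.2   5.   23.3]
 [  2.8  10.8  23.9]]
-28 
-20 
-12 
-4 -11.6
4 -32.9
12 -31.5
20 
28 
0.66 [99.1, 400.3, 76.1, 102.6]
0.26 [313.1, 327.9, 157.9, 70.6]
knob 0 
scene 162 [[-112.4 -130.1  102.4]
 [-101.5 -121.4  128.3]
 [ -87.2 -106.6  142.5]]
top 180 [[-113.6 -125.9  125.3]
 [-100.3 -113.2  137. ]
 [ -84.2  -97.   143.9]]
```

View pics/w5.png

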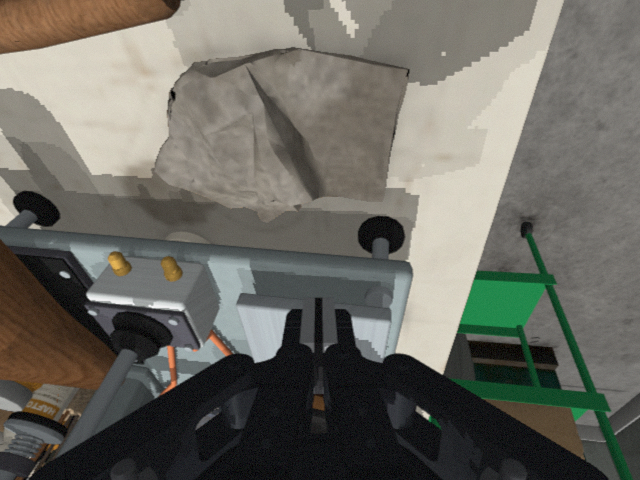

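Run:
```python
from dls import *
s=ctrl.read_state();q0=s['qpos']
W=[(A(-185,-30,240),TR(yaw)),(A(-99,-160,240),TR(yaw)),(A(-99,-160,113),TR(yaw)),(A(-99,-100,113),TR(yaw))]
run(q0,W,n=12,v=True)
for w in W[:3]: go(*w)
```

```text
[-1.27  0.42  0.83  1.77 -0.34  1.1   1.19] 0.0
[-0.96  0.43  0.83  1.76 -0.35  1.11  1.49] 0.0
[-0.86  0.57  0.71  1.93 -0.5   0.82  1.63] 0.0
[-0.95  0.61  0.71  1.86 -0.51  0.86  1.53] 0.0
t [-0.202 -0.229 -0.661] w [-0.098  0.284 -0.001] turn deg 27.1 dist 219
t [-0.446 -0.647 -0.474] w [-0.098  0.284 -0.001] turn deg 27.1 dist 275
t [-0.264 -0.585 -0.097] w [-0.098  0.284 -0.001] turn deg 27.1 dist 195
```

>>> jog_arm([
  {"tx": -0.1, "ty": -0.05, "tz": -0.3, "wx": -0.04, "wy": 0.1, "wz": 0, "claw": 1},
  {"tx": -0.202, "ty": -0.2, "tz": -0.661, "wx": -0.098, "wy": 0.284, "wz": 0, "claw": 1},
  {"tx": -0.202, "ty": -0.229, "tz": -0.661, "wx": -0.098, "wy": 0.284, "wz": 0, "claw": 1},
  {"tx": -0.202, "ty": -0.229, "tz": -0.661, "wx": -0.098, "wy": 0.284, "wz": 0, "claw": 1},
  {"tx": -0.202, "ty": -0.229, "tz": -0.661, "wx": -0.098, "wy": 0.284, "wz": 0, "claw": 1},
  {"tx": -0.202, "ty": -0.229, "tz": -0.661, "wx": -0.098, "wy": 0.284, "wz": 0, "claw": 1},
  {"tx": -0.446, "ty": -0.647, "tz": -0.474, "wx": -0.098, "wy": 0.284, "wz": 0, "claw": 1},
  {"tx": -0.446, "ty": -0.647, "tz": -0.474, "wx": -0.098, "wy": 0.284, "wz": 0, "claw": 1},
  {"tx": -0.446, "ty": -0.647, "tz": -0.474, "wx": -0.098, "wy": 0.284, "wz": 0, "claw": 1},
  {"tx": -0.446, "ty": -0.647, "tz": -0.474, "wx": -0.098, "wy": 0.284, "wz": 0, "claw": 1},
  {"tx": -0.446, "ty": -0.647, "tz": -0.474, "wx": -0.098, "wy": 0.284, "wz": 0, "claw": 1},
  {"tx": -0.446, "ty": -0.647, "tz": -0.474, "wx": -0.098, "wy": 0.284, "wz": 0, "claw": 1},
])

```text
clock: 18.15
eef_pos: [486.0, 173.2, 328.2]
tool_rot: [-3.141, -0.003, 3.078]
force: [-0.9, 0.3, 0.2]
width: -0.0
gripper_force: 0.0
```

Run:
```python
from an import *
s=ctrl.read_state();print(s['qpos'].round(2),loc(s['eef_pos'][None]),s['force'])
p=cam('wrist'); L=loc(pts(p)); q=L[(L[:,2]>110)&(L[:,2]<150)&(abs(L[:,1]+110)<40)&(abs(L[:,0]+100)<40)]
print('knob',len(q),np.percentile(q,[2,50,98],axis=0).round(1) if len(q) else '')
go(A(-99,-160,113),TR(yaw))
```

```text
[-0.93  0.42  0.78  1.76 -0.32  1.1   1.46] [[-100.50878899 -159.14781951  238.44190994]] [-0.86178631  0.32695822  0.2435785 ]
knob 1561 [[-115.2 -125.8  123.4]
 [-103.3 -112.5  135.7]
 [ -86.9  -96.7  140.8]]
t [-0.007 -0.005  0.419] w [-0.    -0.002  0.001] turn deg 0.2 dist 126
```

>>> jog_arm([
  {"tx": 0, "ty": -0.003, "tz": 0.2, "wx": 0, "wy": 0, "wz": 0, "claw": 1},
  {"tx": 0, "ty": -0.003, "tz": 0.419, "wx": 0, "wy": 0, "wz": 0, "claw": 1},
  {"tx": 0, "ty": -0.003, "tz": 0.419, "wx": 0, "wy": 0, "wz": 0, "claw": 1},
  {"tx": 0, "ty": -0.003, "tz": 0.419, "wx": 0, "wy": 0, "wz": 0, "claw": 1},
  {"tx": 0, "ty": 0.03, "tz": 0.419, "wx": 0, "wy": 0, "wz": 0, "claw": 1},
  {"tx": 0, "ty": 0.06, "tz": 0.419, "wx": 0, "wy": 0, "wz": 0, "claw": 1},
  {"tx": 0, "ty": 0.06, "tz": 0.419, "wx": 0, "wy": 0, "wz": 0, "claw": 1},
])

```text
clock: 18.9
eef_pos: [488.5, 193.1, 205.1]
tool_rot: [3.14, 0.002, 3.081]
force: [0.8, -0.6, -0.2]
width: 0.1
gripper_force: 0.0
```

Run:
```python
from an import *
s=ctrl.read_state();print(s['qpos'].round(2),loc(s['eef_pos'][None]),s['force'])
```

```text
[-0.87  0.57  0.68  1.91 -0.48  0.83  1.57] [[ -99.32577438 -139.11993792  115.279427  ]] [ 0.75183676 -0.55552252 -0.16682536]
```

>>> jog_arm([
  {"tx": 0, "ty": 0.03, "tz": 0, "wx": 0, "wy": 0, "wz": 0, "claw": 1},
  {"tx": 0, "ty": 0.06, "tz": 0, "wx": 0, "wy": 0, "wz": 0, "claw": 1},
  {"tx": 0, "ty": 0.06, "tz": 0, "wx": 0, "wy": 0, "wz": 0, "claw": 1},
  {"tx": 0, "ty": 0.06, "tz": 0, "wx": 0, "wy": 0, "wz": 0, "claw": 1},
])

```text
clock: 19.3
eef_pos: [488.8, 208.8, 203.8]
tool_rot: [3.142, -0.001, 3.078]
force: [0.1, -1.5, 1.5]
width: -0.3
gripper_force: 0.9
```

```bash
cat > lev.py <<'E'
from an import *
s=ctrl.read_state();print(s['clock'],loc(s['eef_pos'][None]).round(1),'F',s['force'].round(1),'Fy',(s['force']@ay).round(1))
for n in ('wrist','scene','top'):
    p=cam(n); L=loc(pts(p))
    q=L[(L[:,2]>115)&(L[:,2]<150)&(L[:,1]>-125)&(L[:,1]<-45)&(abs(L[:,0]+100)<22)]
    if n!='wrist': q=q[q[:,2]>120]
    print(n,'knob',len(q),np.percentile(q,[2,50,98],axis=0).round(1).tolist() if len(q) else '')
    if n!='wrist':
        for t in ('left_foot',):
            for r in ctrl.trace(p,t)[:2]:
                w=loc(pts(p,r['pixels'])); print(t,round(r['score'],2),np.percentile(w,[5,50,95],axis=0).round(1).tolist())
E
python3 lev.py
```

```text
19.3 [[-100.  -123.4  114. ]] F [ 0.1 -1.5  1.5] Fy -1.5
wrist knob 6118 [[-115.7, -124.0, 118.8], [-108.6, -99.7, 133.9], [-95.3, -79.6, 149.7]]
scene knob 85 [[-112.9, -124.5, 120.5], [-107.9, -104.0, 132.2], [-99.1, -88.3, 146.9]]
left_foot 0.6 [[-16.1, -23.9, 36.7], [-3.2, -10.6, 45.6], [18.4, 7.8, 56.3]]
left_foot 0.56 [[-24.0, -33.4, 5.2], [-2.3, -23.9, 23.6], [33.6, 1.9, 27.5]]
top knob 6 [[-111.5, -123.0, 124.0], [-110.5, -119.1, 132.6], [-109.9, -116.9, 141.9]]
```

>>> jog_arm([
  {"tx": 0, "ty": 0.02, "tz": 0, "wx": 0, "wy": 0, "wz": 0, "claw": 1},
  {"tx": 0, "ty": 0.04, "tz": 0, "wx": 0, "wy": 0, "wz": 0, "claw": 1},
  {"tx": 0, "ty": 0.04, "tz": 0, "wx": 0, "wy": 0, "wz": 0, "claw": 1},
  {"tx": 0, "ty": 0.04, "tz": 0, "wx": 0, "wy": 0, "wz": 0, "claw": 1},
])

```text
clock: 19.95
eef_pos: [489.2, 220.6, 203.3]
tool_rot: [-3.141, -0.002, 3.078]
force: [0.2, -2.9, -1.1]
width: 0.0
gripper_force: 1.4
```

>>> jog_arm([
  {"tx": 0, "ty": 0.015, "tz": 0, "wx": 0, "wy": 0, "wz": 0, "claw": 1},
  {"tx": 0, "ty": 0.015, "tz": 0, "wx": 0, "wy": 0, "wz": 0, "claw": 1},
  {"tx": 0, "ty": 0.015, "tz": 0, "wx": 0, "wy": 0, "wz": 0, "claw": 1},
])

```text
clock: 20.25
eef_pos: [489.3, 222.7, 203.2]
tool_rot: [-3.138, -0.002, 3.076]
force: [0.9, -6.9, -1.3]
width: 0.1
gripper_force: 3.5
```

```bash
python3 lev.py
```

```text
20.25 [[-100.4 -109.6  113.4]] F [ 0.9 -6.9 -1.3] Fy -6.9
wrist knob 7259 [[-115.6, -120.4, 117.6], [-108.7, -89.9, 132.2], [-94.6, -66.7, 149.6]]
scene knob 151 [[-112.7, -124.4, 120.6], [-106.3, -110.9, 132.6], [-91.3, -76.8, 148.8]]
left_foot 0.63 [[-16.4, -23.0, 28.3], [-3.4, -11.5, 36.1], [16.1, 5.5, 45.8]]
top knob 20 [[-112.4, -120.1, 120.4], [-111.1, -112.9, 131.9], [-106.9, -93.4, 143.2]]
```

>>> jog_arm([
  {"tx": 0, "ty": 0.01, "tz": 0, "wx": 0, "wy": 0, "wz": 0, "claw": 1},
  {"tx": 0, "ty": 0.016, "tz": 0, "wx": 0, "wy": 0, "wz": 0, "claw": 1},
  {"tx": 0, "ty": 0.016, "tz": 0, "wx": 0, "wy": 0, "wz": 0, "claw": 1},
  {"tx": 0, "ty": 0.016, "tz": 0, "wx": 0, "wy": 0, "wz": 0, "claw": 1},
])

```text
clock: 20.9
eef_pos: [489.4, 225.9, 202.9]
tool_rot: [-3.136, -0.003, 3.075]
force: [1.3, -9.4, -3.2]
width: 0.0
gripper_force: 4.5
```

```bash
python3 lev.py
```

```text
20.9 [[-100.4 -106.4  113.1]] F [ 1.3 -9.4 -3.2] Fy -9.3
wrist knob 7300 [[-115.6, -117.1, 117.3], [-108.7, -87.0, 131.6], [-94.3, -63.7, 149.4]]
scene knob 166 [[-111.6, -123.0, 121.1], [-105.7, -112.7, 132.9], [-91.7, -72.5, 149.1]]
left_foot 0.72 [[-15.8, -242.3, 78.7], [-2.2, -228.5, 88.2], [16.9, -206.9, 116.3]]
left_foot 0.69 [[-16.4, -23.7, 31.2], [-3.3, -13.4, 36.1], [9.8, -4.6, 42.3]]
top knob 26 [[-113.8, -117.3, 120.8], [-111.0, -108.3, 130.8], [-106.6, -81.2, 148.4]]
```

>>> jog_arm([
  {"tx": 0, "ty": 0.01, "tz": 0, "wx": 0, "wy": 0, "wz": 0, "claw": 1},
  {"tx": 0, "ty": 0.018, "tz": 0, "wx": 0, "wy": 0, "wz": 0, "claw": 1},
  {"tx": 0, "ty": 0.018, "tz": 0, "wx": 0, "wy": 0, "wz": 0, "claw": 1},
  {"tx": 0, "ty": 0.018, "tz": 0, "wx": 0, "wy": 0, "wz": 0, "claw": 1},
])

```text
clock: 21.55
eef_pos: [489.6, 229.5, 202.4]
tool_rot: [-3.133, -0.003, 3.074]
force: [-0.0, -12.8, -5.2]
width: -0.0
gripper_force: 5.5
```

```bash
python3 lev.py | head -1
```

```text
21.55 [[-100.5 -102.7  112.6]] F [ -0.  -12.8  -5.2] Fy -12.8
```

>>> jog_arm([
  {"tx": 0, "ty": 0, "tz": 0, "wx": 0, "wy": 0, "wz": 0, "claw": 1},
  {"tx": 0, "ty": 0, "tz": 0, "wx": 0, "wy": 0, "wz": 0, "claw": 1},
  {"tx": 0, "ty": 0, "tz": 0, "wx": 0, "wy": 0, "wz": 0, "claw": 1},
  {"tx": 0, "ty": 0, "tz": 0, "wx": 0, "wy": 0, "wz": 0, "claw": 1},
  {"tx": 0, "ty": 0, "tz": 0, "wx": 0, "wy": 0, "wz": 0, "claw": 1},
  {"tx": 0, "ty": 0, "tz": 0, "wx": 0, "wy": 0, "wz": 0, "claw": 1},
  {"tx": 0, "ty": 0, "tz": 0, "wx": 0, "wy": 0, "wz": 0, "claw": 1},
  {"tx": 0, "ty": 0, "tz": 0, "wx": 0, "wy": 0, "wz": 0, "claw": 1},
  {"tx": 0, "ty": 0, "tz": 0, "wx": 0, "wy": 0, "wz": 0, "claw": 1},
  {"tx": 0, "ty": 0, "tz": 0, "wx": 0, "wy": 0, "wz": 0, "claw": 1},
  {"tx": 0, "ty": 0, "tz": 0, "wx": 0, "wy": 0, "wz": 0, "claw": 1},
  {"tx": 0, "ty": 0, "tz": 0, "wx": 0, "wy": 0, "wz": 0, "claw": 1},
])

```text
clock: 23.0
eef_pos: [489.6, 229.4, 202.4]
tool_rot: [-3.133, -0.003, 3.074]
force: [1.2, -12.7, -5.4]
width: -0.2
gripper_force: 5.5
```

>>> jog_arm([
  {"tx": 0, "ty": 0, "tz": 0, "wx": 0, "wy": 0, "wz": 0, "claw": 1},
  {"tx": 0, "ty": 0, "tz": 0, "wx": 0, "wy": 0, "wz": 0, "claw": 1},
  {"tx": 0, "ty": 0, "tz": 0, "wx": 0, "wy": 0, "wz": 0, "claw": 1},
  {"tx": 0, "ty": 0, "tz": 0, "wx": 0, "wy": 0, "wz": 0, "claw": 1},
  {"tx": 0, "ty": 0, "tz": 0, "wx": 0, "wy": 0, "wz": 0, "claw": 1},
  {"tx": 0, "ty": 0, "tz": 0, "wx": 0, "wy": 0, "wz": 0, "claw": 1},
  {"tx": 0, "ty": 0, "tz": 0, "wx": 0, "wy": 0, "wz": 0, "claw": 1},
  {"tx": 0, "ty": 0, "tz": 0, "wx": 0, "wy": 0, "wz": 0, "claw": 1},
  {"tx": 0, "ty": 0, "tz": 0, "wx": 0, "wy": 0, "wz": 0, "claw": 1},
  {"tx": 0, "ty": 0, "tz": 0, "wx": 0, "wy": 0, "wz": 0, "claw": 1},
  {"tx": 0, "ty": 0, "tz": 0, "wx": 0, "wy": 0, "wz": 0, "claw": 1},
  {"tx": 0, "ty": 0, "tz": 0, "wx": 0, "wy": 0, "wz": 0, "claw": 1},
])

```text
clock: 24.2
eef_pos: [489.6, 229.4, 202.4]
tool_rot: [-3.133, -0.003, 3.074]
force: [1.0, -12.9, -4.2]
width: 0.3
gripper_force: 5.5
```

>>> jog_arm([
  {"tx": 0, "ty": 0, "tz": 0, "wx": 0, "wy": 0, "wz": 0, "claw": 1},
  {"tx": 0, "ty": 0, "tz": 0, "wx": 0, "wy": 0, "wz": 0, "claw": 1},
  {"tx": 0, "ty": 0, "tz": 0, "wx": 0, "wy": 0, "wz": 0, "claw": 1},
  {"tx": 0, "ty": 0, "tz": 0, "wx": 0, "wy": 0, "wz": 0, "claw": 1},
  {"tx": 0, "ty": 0, "tz": 0, "wx": 0, "wy": 0, "wz": 0, "claw": 1},
  {"tx": 0, "ty": 0, "tz": 0, "wx": 0, "wy": 0, "wz": 0, "claw": 1},
  {"tx": 0, "ty": 0, "tz": 0, "wx": 0, "wy": 0, "wz": 0, "claw": 1},
  {"tx": 0, "ty": 0, "tz": 0, "wx": 0, "wy": 0, "wz": 0, "claw": 1},
  {"tx": 0, "ty": 0, "tz": 0, "wx": 0, "wy": 0, "wz": 0, "claw": 1},
  {"tx": 0, "ty": 0, "tz": 0, "wx": 0, "wy": 0, "wz": 0, "claw": 1},
  {"tx": 0, "ty": 0, "tz": 0, "wx": 0, "wy": 0, "wz": 0, "claw": 1},
  {"tx": 0, "ty": 0, "tz": 0, "wx": 0, "wy": 0, "wz": 0, "claw": 1},
])

```text
clock: 25.4
eef_pos: [489.6, 229.4, 202.4]
tool_rot: [-3.133, -0.003, 3.074]
force: [1.4, -13.0, -5.4]
width: -0.1
gripper_force: 5.5
```

>>> jog_arm([
  {"tx": 0, "ty": -0.03, "tz": 0, "wx": 0, "wy": 0, "wz": 0, "claw": 1},
  {"tx": 0, "ty": -0.06, "tz": 0, "wx": 0, "wy": 0, "wz": 0, "claw": 1},
  {"tx": 0, "ty": -0.085, "tz": 0, "wx": 0, "wy": 0, "wz": 0, "claw": 1},
  {"tx": 0, "ty": -0.11, "tz": 0, "wx": 0, "wy": 0, "wz": 0, "claw": 1},
  {"tx": 0, "ty": -0.13, "tz": 0, "wx": 0, "wy": 0, "wz": 0, "claw": 1},
  {"tx": 0, "ty": -0.15, "tz": 0, "wx": 0, "wy": 0, "wz": 0, "claw": 1},
  {"tx": 0, "ty": -0.18, "tz": 0, "wx": 0, "wy": 0, "wz": 0, "claw": 1},
  {"tx": 0, "ty": -0.23, "tz": 0, "wx": 0, "wy": 0, "wz": 0, "claw": 1},
  {"tx": 0, "ty": -0.23, "tz": 0, "wx": 0, "wy": 0, "wz": 0, "claw": 1},
  {"tx": 0, "ty": -0.23, "tz": -0.15, "wx": 0, "wy": 0, "wz": 0, "claw": 1},
  {"tx": 0, "ty": -0.23, "tz": -0.4, "wx": 0, "wy": 0, "wz": 0, "claw": 1},
])

```text
clock: 26.5
eef_pos: [484.8, 165.6, 298.5]
tool_rot: [-3.139, -0.005, 3.076]
force: [0.8, 1.9, 0.4]
width: -0.1
gripper_force: 0.0
```

>>> jog_arm([
  {"tx": 0.1, "ty": 0, "tz": -0.25, "wx": 0, "wy": 0, "wz": 0, "claw": 1},
  {"tx": 0.2, "ty": 0, "tz": -0.3, "wx": 0, "wy": 0, "wz": 0, "claw": 1},
  {"tx": 0.2, "ty": 0, "tz": -0.3, "wx": 0, "wy": 0, "wz": 0, "claw": 1},
  {"tx": 0.2, "ty": 0, "tz": -0.3, "wx": 0, "wy": 0, "wz": 0, "claw": 1},
])

```text
clock: 26.9
eef_pos: [426.0, 170.7, 389.7]
tool_rot: [3.139, 0.0, 3.08]
force: [0.5, -0.7, -0.1]
width: -0.0
gripper_force: 0.0
```

Run:
```python
from an import *
s=ctrl.read_state();print(s['clock'],s['eef_pos'],s['force'])
p=cam('top');L=loc(pts(p));q=L[(L[:,2]>120)&(L[:,2]<150)&(abs(L[:,1]+110)<45)&(abs(L[:,0]+100)<30)]
print('knob',len(q),np.percentile(q,[2,50,98],axis=0).round(1) if len(q) else '')
p=cam('wrist');L=loc(pts(p))
q=L[(L[:,2]>19)&(L[:,2]<30)&(abs(L[:,1])<38)&(L[:,0]>-60)&(L[:,0]<20)]
for y in range(-28,30,8):
    w=q[abs(q[:,1]-y)<4]; print(y,w[:,0].min().round(1) if len(w) else '')
p=cam('scene');im=p['img'];save(p,'end',(180,110,200,190),3)
```

```text
26.9 [425.97789229 170.7001624  389.72805165] [ 0.45261623 -0.74563432 -0.06784717]
knob 7 [[ -94.6 -125.3  124.7]
 [ -90.8 -123.6  129. ]
 [ -85.9 -120.   133.7]]
-28 -21.4
-20 -28.0
-12 -30.5
-4 -32.2
4 -31.6
12 -29.2
20 -27.6
28 -15.7
```

View pics/end.png

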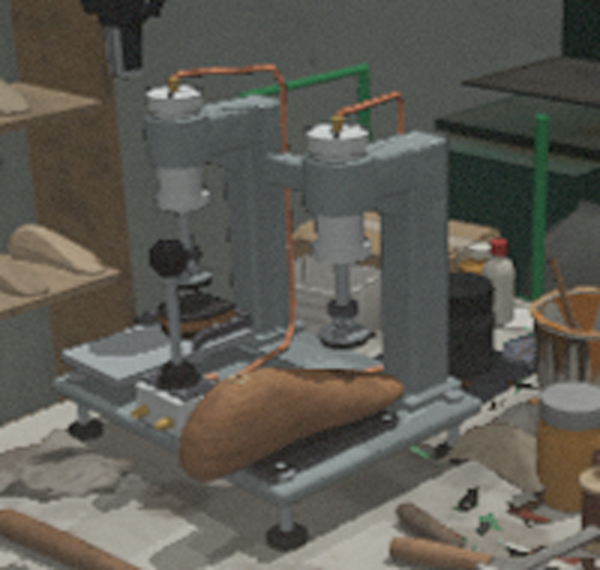

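```bash
python3 -c "
from cell import ctrl
print(ctrl.finish_job())"
```

```text
the job is handed in; nothing more can be done
None
```

The heel is home against the back fence, the left foot was pressed onto it at about 12.8 N and held for 3.8 s, the lever is back upright with the foot lifted, and the job was handed in at about 27 s.

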